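# Fetch the dried dome from the drying cabinet and roof the long house

## Robot

A 6-joint arm with a two-finger parallel gripper is mounted at the origin on the work surface; the furniture and walls round the work are solid. World frame = base frame: x ahead of the robot, y to its left, z up, the work surface at z = 0. Lengths are in mm, angles in rad, forces in N, time in s.
With the tool pointing down it reaches from about 275 to 750 mm from the base axis. Payload 10.2 kg.
Tool frame: the origin (TCP) lies between the finger pads; the fingertips stand 25 mm ahead of it and the grasp point (between the pads) lies 6 mm ahead of it; z points along the fingers, y is the line along which they close (so a half turn about z gives the same grasp; the last joint's range is limited). The gripper opens to 85 mm and grips with 20 to 120 N. Pads are 22 mm wide; open, the fingers measure 114 mm over their backs; the gripper's body (76 mm by 85 mm) begins 54 mm behind the grasp point. The pads swing forward as they close: fully open they stand 13 mm farther back than shut.
Start: joints at [1.058, 0.313, 1.498, -0, 1.331, -0.223], TCP at [150.037, 503.111, 256.294] pointing down, gripper open.
Joint ranges: [-2.94, 2.94], [-0.97, 2.17], [0.19, 2.56], [-1.23, 4.37], [0.02, 3.11], [-2.88, 2.88]. Speed limits (rad/s): [2.39, 2.39, 3.01, 3.14, 3.14, 3.14].

## Interface

Orientations are given as a unit quaternion [w, x, y, z].
In Python, from rig import ctrl, eyes, finish_job gives the robot as it stands.
- The arm moves only by the tool step_arm, never from a script. Its argument "increments" is a list of rows, each an object of numbers: "dx", "dy", "dz": the shift along the tool's x, y, z in units of 25 mm (1.0 is 25 mm); "wx", "wy", "wz": the turn, a rotation vector about the tool's x, y, z in units of 6 degrees (1.0 is 6 degrees). A call has 1 to 5 rows; each row shifts and turns the commanded pose from where the row before left it, along the tool's axes as they then stand; what a row does not reach is not made up. A row lasts 1/10 s, in which the tool goes at most 50 mm and 8.59 degrees, less where a joint would pass 70% of its speed; a pose out of reach is approached as far as the arm can. A call is refused whole if a number of a shift passes 1 or a number of a turn 1, either way. A call with a gripper value outside its range is refused whole. "fingers" is the finger opening in mm, from 0 to 85.4, set as the call begins (left out, the last holds). The fingers move at their own pace and stop on an object; "squeeze" is the grip in N (left out, the last holds). Time passes only in rows, so rows that do not move let the fingers close. It gives the time, the measured TCP pose, the force, the opening and the grip force at its end, in the units of the state.
- ctrl.sense(): the state, without advancing time (a new reading comes with each control period).
- eyes.capture(name): name is "side" or "top" or "wrist"; returns a dict with "frame" (480x640x3 uint8, blue, green, red), "fx", "fy", "cx", "cy" (pixels), "R" (3x3) and "t" (3): a world point X has camera coordinates R X + t; the wrist camera has in their place "tool_from_camera" (4x4, takes a point from camera to tool coordinates, whose origin is the TCP and whose axes are the flange's). Camera axes: x right, y down, z forward; pixel columns grow to the right and rows downward; lengths in mm; the calibration is good to about 2 mm. A picture is of the moment at which its call begins: read the wrist's pose just before it. There is no depth.
- finish_job(): hands the job in; it is judged then, once.
Trained networks look in the newest picture that a camera, given by its name, has taken for a name from the list of things; names that differ only in an ending like _2 or _b are one class to them, and where a whole thing is asked for, a point or a joint stands for the part that bears it (a point fixed in the world has none). Each returns a list of dicts, best first, with "p" (0 to 1); they miss things now and then, are a little off and sometimes report something else, mostly with a low value. They report only what shows in the picture. A call takes as long as a camera call.
- eyes.cut_out(camera, label): "mask" (480x640 bool, what is visible of it).
- eyes.landmark_of(camera, label): "point" ([x, y, z] in mm, in the coordinates of the camera as it stood for that picture, good to about 4 mm: a listed point, or the origin of a listed thing).
The state is a dict: "time_s": time; "joints": joint angles; "dq": joint speeds; "tau": joint torques, N m; "eef_pos": TCP position; "ee_rot": TCP orientation; "force": force on the tool from outside, world axes, zero at the start; "wrist_torque": the same for the moment, N m; "grip_width": opening from 0.0 (shut) to 1.0 (fully open); "grip_force": force on a finger pad.
Only numpy, scipy, OpenCV 4.12 (cv2) and the standard library are available. Lean on these libraries where they do the work, as an engineer would, in place of code of your own. Each camera call takes 0.05 s, during which the arm holds its last target. There are 200 camera calls.

## Task

The small plaster dome on the top rack of the drying cabinet is dry: swing the cabinet door open past a right angle, draw the top rack out to its stop, and lift the dome off and set it, without dropping it, flat on the middle of the long house's roof, square inside the parapet. Leave the door and the rack open for the next batch, and do not shift the well or the spare dome in the far right corner of the table.

Things in the scene. Friction and masses are not known exactly. Their poses are not given: they have to be found in the camera images.
- dryer: white bench-top drying cabinet, 170 deep x 160 wide x 205 mm high, fixed to the table, standing on the left with its door towards the right of the table. Origin: centre of its underside; its front (door side) faces its own -x, z up. Its roof ends at the front face, 85 mm in front of the origin. A fixed lower shelf holds another dome that stays there
- door (a joint): cabinet door: a pan 44 mm deep, 160 mm wide, 152 mm high (from 50 to 202 mm above the table), dark frame with a clear window. Value 0 = shut, grows as the door swings open (counter-clockwise seen from above) to 1.92 rad; its hinge is stiff enough to stay where it is left
- door_hinge (a point): point on the door's vertical hinge axis, 175 mm above the table, at the front edge of the cabinet farthest from the robot; its axes turn with the door: y along the door's width from the hinge to the free edge, -x out of its outer face
- door_handle (a point): centre of the door's upright round bar handle, 12 mm thick, at 175 mm above the table; the bar runs from 97 to 195 mm above the table, 34 mm in front of the door's outer face, and is held to it by two 9 mm stand-offs at 108 and 174 mm. Axes as door_hinge
- rack (a joint): top wire rack sliding out of the cabinet along the cabinet's -x. 0 = fully in, 0.13 = fully out (m)
- rack_knob (a point): centre of the grip of the black knob on the middle of the rack's front rail, 26 mm across, 16 mm long, 156 mm above the table and, with the rack in, 20 mm in front of the cabinet's front face (covered by the pan of the shut door). The rail is 140 wide and reaches 22 mm above the rack's wires. Moves with the rack; axes as the cabinet's
- dome: plaster dome roof standing loose on the rack (143 mm above the table): tile 60 (x) x 62 (y) x 4 mm with a round dome 56 mm across at its foot, a hemisphere whose sides are upright only near the foot, rising to 30 mm above the tile's underside. Origin: centre of the tile's underside; x and y along the tile's edges, z up
- house: the long house: beige model house, 90 x 129 x 66 mm, loose on the table on the right (the other house there is square and smaller). Origin: underside; y along its length, z up. Flat roof 54 mm above the table with a dark hatch painted on it, surrounded by a parapet 4 mm thick that stands 10 mm above the roof; inside the parapet the roof measures 75 mm along the house's x and 108 mm along its y
- roof_seat (a point): centre of the house's flat roof inside the parapet, on the roof surface; axes as the house's
- well: model well on a sanded base, 86 x 85 x 22 mm, bystander; origin at its underside
- spare_dome: plain dome on a tile, 86 x 82 x 38 mm, lying on the table at the far right, bystander; origin at its underside

How it is judged (in metres and radians):
On the way, in this order (a step that is already met when the one before it is completed fails the run):
1. the door is open past a right angle (value of joint door above 1.5 rad), for 0.2 s.
2. the top rack is drawn out to its stop (more than 115 mm) (value of joint rack above 0.115 m), for 0.2 s.
At the end, for the whole second after the job is handed in: the dome's tile lies flat on the long house's roof inside the parapet (within 4 mm of roof height, 18 mm of its centre, tilt under 0.06 rad, square to the house within 0.26 rad), house upright, all at rest; door still open beyond 1.4 rad, rack still out more than 100 mm (z of dome in the frame of roof_seat between -0.003 and 0.004 m and horizontal distance between dome and roof_seat below 0.018 m and (angle between the x axis of dome and the x axis of house, either way round below 0.26 rad or angle between the x axis of dome and the y axis of house, either way round below 0.26 rad) and angle between each of dome, house's own z axis and vertical below 0.06 rad and linear speed of dome below 0.02 m/s and value of joint door above 1.4 rad and value of joint rack above 0.1 m); the robot touches nothing.
It fails at once if the dome is tipped over (angle between dome's own z axis and vertical above 0.5 rad).
It fails at once if the dome is let go of more than 15 mm above the roof (contact force between the fingers and dome below 0.02 N and horizontal distance between dome and roof_seat below 0.06 m and z of dome in the frame of roof_seat above 0.015 m).
It fails at once if the house is shoved more than 40 mm (distance of house from where it was at the start of the episode above 0.04 m).
It fails at once if the well or the spare dome is moved more than 30 mm (distance of any of well, spare_dome from where it was at the start of the episode above 0.03 m).
It also fails if it takes over 61 s, if anything falls off the work surface, if the arm or the gripper's body presses on something with over 40 N, if the wrist force passes 120 N, or if a joint passes its speed limit or range.

## Working session

There is one attempt and no reset: what is moved stays moved. The work goes in short steps, Python scripts to look and compute and a tool call to move; the robot and the scene stay as the last step left them, time stands still between calls to the robot, and variables do not carry over. Pictures are saved under pics/ and viewed, at most 10 in all, crops included, and the job is handed in when it is done.

Besides the shell and the picture viewer there is one more tool, called after ">>>" as name(argument=value, ...) on one line, values as JSON. step_arm: Moves the arm, as the interface text tells. Its arguments: {"type":"object","properties":{"increments":{"type":"array"},"fingers":{"type":"number"},"squeeze":{"type":"number"}},"required":["increments"]}

```bash
mkdir -p pics; ls
cat > h.py <<'E'
import numpy as np, cv2
from scipy.spatial.transform import Rotation as Ro
from rig import ctrl, eyes, finish_job
np.set_printoptions(precision=1,suppress=True)
def toolT():
    s=ctrl.sense(); q=s["ee_rot"]; T=np.eye(4)
    T[:3,:3]=Ro.from_quat([q[1],q[2],q[3],q[0]]).as_matrix(); T[:3,3]=s["eef_pos"]; return T
def shot(cam,save=None):
    T=toolT(); c=eyes.capture(cam)
    if cam=="wrist": W=T@np.array(c["tool_from_camera"])   # world from camera
    else:
        W=np.eye(4); R=np.array(c["R"]); W[:3,:3]=R.T; W[:3,3]=-R.T@np.array(c["t"])
    c["W"]=W
    if save: cv2.imwrite("pics/"+save+".png",c["frame"])
    return c
def lm(cam,c,names):
    out={}
    for n in names:
        r=eyes.landmark_of(cam,n)
        out[n]=[( round(d["p"],2),(c["W"]@np.append(d["point"],1))[:3]) for d in r[:2]]
        print(cam,n,*[f"{p} {x}" for p,x in out[n]])
    return out
def ray(c,uv):
    d=c["W"][:3,:3]@np.array([(uv[0]-c["cx"])/c["fx"],(uv[1]-c["cy"])/c["fy"],1]); return c["W"][:3,3],d/np.linalg.norm(d)
def tri(rays):
    A=0;b=0
    for o,d in rays:
        P=np.eye(3)-np.outer(d,d); A=A+P; b=b+P@o
    return np.linalg.solve(A,b)
def atz(c,uv,z):
    o,d=ray(c,uv); return o+d*(z-o[2])/d[2]
def px(c,X):
    p=np.linalg.inv(c["W"])@np.append(X,1); return np.array([c["fx"]*p[0]/p[2]+c["cx"],c["fy"]*p[1]/p[2]+c["cy"]])
E
python3 - <<'E'
from h import *
s=ctrl.sense(); print(s["time_s"],s["eef_pos"],s["ee_rot"],s["grip_width"])
N=["dryer","door_hinge","door_handle","rack_knob","dome","house","roof_seat","well","spare_dome"]
fr=[]
for cam in ["side","top"]:
    c=shot(cam); fr.append(c["frame"]); lm(cam,c,N); print(c["W"][:3,3],c["W"][:3,2])
cv2.imwrite("pics/a.png",fr[0]);cv2.imwrite("pics/b.png",fr[1])
E
```

```text
pics
0.0 [149.9 502.9 255.7] [-0.   0.1  1.  -0. ] 0.999342287672351
side dryer 0.71 [525.2 217.   -3.5] 0.38 [ 562.7 -263.1   -0.1]
side door_hinge 0.59 [573.8 114.9 173. ]
side door_handle 0.6 [424.   62.8 174.7] 0.59 [523.1 219.1  -3.5]
side rack_knob 0.38 [492.5 117.8 158.9]
side dome
side house 0.81 [ 470.2 -204.5   -1.4]
side roof_seat 0.69 [ 471.8 -202.8   55.6]
side well 0.92 [433.9 -39.1   0. ]
side spare_dome 0.7 [ 562.5 -262.4    1.9]
[1296.6  227.7  791.9] [-0.7 -0.3 -0.6]
top dryer
top door_hinge 0.85 [577.6 112.  176.1]
top door_handle 0.67 [428.7  57.9 172.9]
top rack_knob 0.65 [496.7 114.8 155.8]
top dome
top house 0.68 [ 467.1 -206.     3.3]
top roof_seat 0.62 [ 472.  -200.7   52.1]
top well 0.92 [441.4 -40.1  -3. ]
top spare_dome 0.67 [ 565.3 -263.5   -0.4] 0.37 [577.5 114.2 175.6]
[ 390.3  -36.7 1132.1] [ 0.1 -0.  -1. ]
```

View pics/a.png

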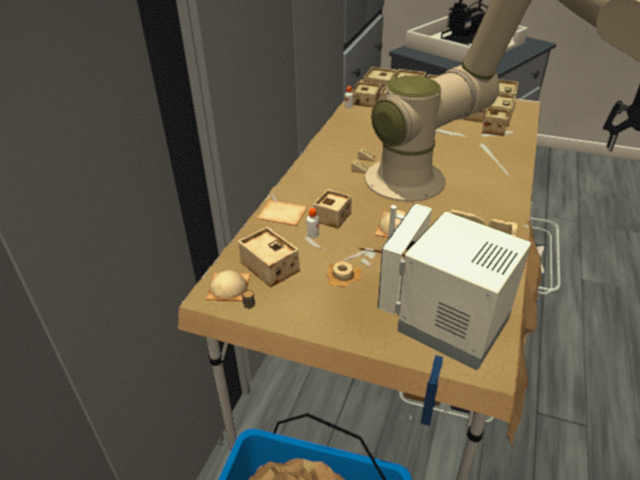

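View pics/b.png

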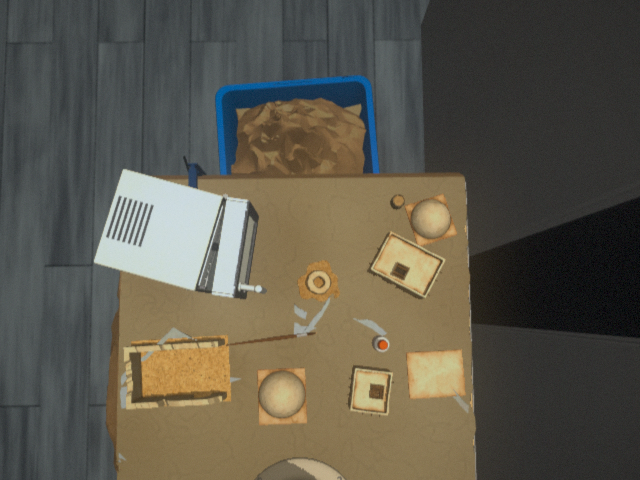

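Side view: the cabinet's back faces the camera at (460,285), with the door slightly ajar at (405,255). The long house is at (270,255) and the well at (343,270). Top view: cabinet roof at (165,230), door pan at (235,248), handle at (255,289), long house at (407,265) and spare dome at (431,218).

```bash
cat >> h.py <<'E'
def plan(tgt=None,yaw=None):
    """rows-worth of tool-frame increments to TCP target; yaw = world angle (deg) of tool y axis"""
    T=toolT(); R=T[:3,:3]; s=ctrl.sense()
    cy=np.degrees(np.arctan2(R[1,1],R[0,1]))
    print("t",round(s["time_s"],2),"pos",T[:3,3],"yaw_y",round(cy,1),"toolz",np.round(R[:,2],3),"q",np.round(s["joints"],2),"F",np.array(s["force"]),"w",round(s["grip_width"]*85.4,1),"gf",round(s["grip_force"],1))
    if tgt is not None: print(" shift units(25mm), current tool axes:",np.round(R.T@(np.array(tgt)-T[:3,3])/25,2))
    if yaw is not None:
        d=(yaw-cy+90)%180-90; print(" turn wz units (6deg), either:",np.round(-d/6,2),np.round(-(d-180*np.sign(d))/6,2))
E
python3 - <<'E'
from h import *
plan([426,60,256],170)
c=shot("top")
for n in ["dryer","door","house","rack","well"]:
    for d in eyes.cut_out("top",n)[:1]:
        m=d["mask"].astype(np.uint8); r=cv2.minAreaRect(cv2.findNonZero(m)); b=cv2.boxPoints(r)
        z={"dryer":205,"door":202,"house":64,"rack":150,"well":22}[n]
        print(n,round(d["p"],2),m.sum(),b.round(0).tolist()); print(np.array([atz(c,p,z) for p in b]))
E
```

```text
t 1.0 pos [150.1 503.1 256.3] yaw_y 73.4 toolz [ 0.  0. -1.] q [ 1.1  0.3  1.5 -0.   1.3 -0.2] F [-0.6 -0.1  0.5] w 85.7 gf 0.0
 shift units(25mm), current tool axes: [-15.6 -13.8   0. ]
 turn wz units (6deg), either: 13.9 -16.1
dryer 0.76 14874 [[93.0, 265.0], [118.0, 166.0], [286.0, 208.0], [261.0, 307.0]]
[[466.4 318.9 205. ]
 [627.4 282.4 205. ]
 [554.6  10.2 205. ]
 [395.6  51.  205. ]]
door 0.79 3662 [[211.0, 295.0], [222.0, 192.0], [276.0, 199.0], [265.0, 301.0]]
[[415.8 131.2 202. ]
 [581.9 113.2 202. ]
 [570.9  25.5 202. ]
 [405.   44.9 202. ]]
house 0.63 3119 [[364.0, 270.0], [387.0, 227.0], [447.0, 259.0], [424.0, 302.0]]
[[ 461.8 -126.5   64. ]
 [ 541.4 -170.8   64. ]
 [ 480.9 -279.6   64. ]
 [ 402.1 -234.7   64. ]]
rack 0.67 319 [[197.0, 283.0], [221.0, 207.0], [229.0, 209.0], [205.0, 286.0]]
[[437.4 163.1 150. ]
 [568.3 123.  150. ]
 [564.  109.7 150. ]
 [433.1 149.9 150. ]]
well 0.97 1232 [[293.0, 266.0], [332.0, 258.0], [341.0, 297.0], [302.0, 305.0]]
[[474.    6.1  22. ]
 [489.9 -69.1  22. ]
 [415.4 -84.5  22. ]
 [399.8  -9.8  22. ]]
```

>>> step_arm(increments=[{"dx": -1, "dy": -0.9, "dz": -0.2}, {"dx": -1, "dy": -0.9, "dz": -0.2}, {"dx": -1, "dy": -0.9, "dz": -0.2}, {"dx": -1, "dy": -0.9, "dz": -0.2}, {"dx": -1, "dy": -0.9, "dz": -0.2}])

```text
invalid input at $.increments[0]: expected keys dx, dy, dz, wx, wy, wz
```

>>> step_arm(increments=[{"dx": -1, "dy": -0.9, "dz": -0.2}, {"dx": -1, "dy": -0.9, "dz": -0.2}, {"dx": -1, "dy": -0.9, "dz": -0.2}, {"dx": -1, "dy": -0.9, "dz": -0.2}, {"dx": -1, "dy": -0.9, "dz": -0.2}])

```text
invalid input at $.increments[0]: expected keys dx, dy, dz, wx, wy, wz
```

>>> step_arm(increments=[{"dx": -1, "dy": -0.9}, {"dx": -1, "dy": -0.9}, {"dx": -1, "dy": -0.9}, {"dx": -1, "dy": -0.9}, {"dx": -1, "dy": -0.9}])

```text
invalid input at $.increments[0]: expected keys dx, dy, dz, wx, wy, wz
```

>>> step_arm(increments=[{"wz": 1}, {"wz": 1}, {"wz": 1}, {"wz": 1}, {"wz": 1}])

```text
invalid input at $.increments[0]: expected keys dx, dy, dz, wx, wy, wz
```

>>> step_arm(increments=[{"wz": 1}, {"wz": 1}, {"wz": 1}, {"wz": 1}, {"wz": 1}])

```text
invalid input at $.increments[0]: expected keys dx, dy, dz, wx, wy, wz
```

>>> step_arm(increments=[{"wz": 1}, {"wz": 1}, {"wz": 1}, {"wz": 0.9}, {}], fingers=50)

```text
invalid input at $.increments[0]: expected keys dx, dy, dz, wx, wy, wz
```

Run:
```python
from h import *
plan([426,60,256],170)
c=shot("wrist","w1"); print(c["W"],px(c,[426,60,195]))
lm("wrist",c,["door_handle","door_hinge","rack_knob","dryer","well"])
c=shot("top"); lm("top",c,["door_handle","door_hinge","rack_knob"])
```

```text
t 1.3 pos [150.1 503.1 256.3] yaw_y 73.4 toolz [-0.  0. -1.] q [ 1.1  0.3  1.5  0.   1.3 -0.2] F [-0.2  0.3  0.3] w 85.3 gf 0.0
 shift units(25mm), current tool axes: [-15.6 -13.8   0. ]
 turn wz units (6deg), either: 13.9 -16.1
[[  0.3   0.9   0.3  86.5]
 [  1.   -0.3  -0.1 521.3]
 [  0.    0.3  -1.  372.9]
 [  0.    0.    0.    1. ]] [-180.5  808.9]
wrist door_handle
wrist door_hinge
wrist rack_knob
wrist dryer
wrist well
top door_handle 0.82 [430.6  58.4 173.7]
top door_hinge 0.88 [577.  112.9 176.7]
top rack_knob 0.77 [494.8 115.7 156.4]
```

View pics/w1.png

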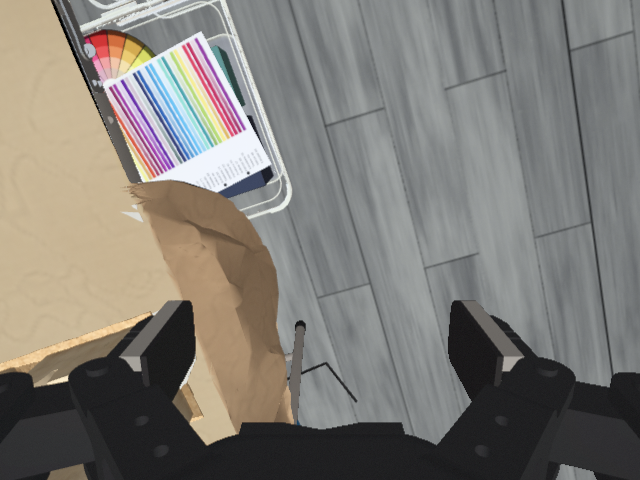

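The wrist view shows only floor and the open fingers, because the moves were refused: every row needs all six keys.

>>> step_arm(increments=[{"dx": -1, "dy": -0.9, "dz": -0.2, "wx": 0, "wy": 0, "wz": 0}, {"dx": -1, "dy": -0.9, "dz": -0.2, "wx": 0, "wy": 0, "wz": 0}, {"dx": -1, "dy": -0.9, "dz": -0.2, "wx": 0, "wy": 0, "wz": 0}, {"dx": -1, "dy": -0.9, "dz": -0.2, "wx": 0, "wy": 0, "wz": 0}, {"dx": -1, "dy": -0.9, "dz": -0.2, "wx": 0, "wy": 0, "wz": 0}])

```text
time_s: 2.3
eef_pos: [238.1, 358.4, 281.6]
ee_rot: [0.0, 0.144, 0.99, 0.0]
force: [0.4, 0.2, 0.6]
grip_width: 1.0
grip_force: 0.0
```

>>> step_arm(increments=[{"dx": -1, "dy": -0.9, "dz": -0.2, "wx": 0, "wy": 0, "wz": 0}, {"dx": -1, "dy": -0.9, "dz": -0.2, "wx": 0, "wy": 0, "wz": 0}, {"dx": -1, "dy": -0.9, "dz": -0.2, "wx": 0, "wy": 0, "wz": 0}, {"dx": -1, "dy": -0.9, "dz": -0.2, "wx": 0, "wy": 0, "wz": 0}, {"dx": -1, "dy": -0.9, "dz": -0.2, "wx": 0, "wy": 0, "wz": 0}])

```text
time_s: 2.8
eef_pos: [325.8, 214.8, 306.7]
ee_rot: [0.0, 0.144, 0.99, 0.0]
force: [0.3, 0.5, -0.7]
grip_width: 0.999
grip_force: 0.0
```

>>> step_arm(increments=[{"dx": -1, "dy": -0.9, "dz": 0, "wx": 0, "wy": 0, "wz": 0}, {"dx": -1, "dy": -0.9, "dz": 0, "wx": 0, "wy": 0, "wz": 0}, {"dx": -1, "dy": -0.9, "dz": 0, "wx": 0, "wy": 0, "wz": 0}, {"dx": -1, "dy": -0.9, "dz": 0, "wx": 0, "wy": 0, "wz": 0}, {"dx": -1, "dy": -0.9, "dz": 0, "wx": 0, "wy": 0, "wz": 0}])

```text
time_s: 3.3
eef_pos: [413.5, 71.2, 306.5]
ee_rot: [0.0, 0.145, 0.99, 0.0]
force: [-0.1, -0.6, -1.1]
grip_width: 1.0
grip_force: 0.0
```

>>> step_arm(increments=[{"dx": 0, "dy": 0, "dz": 0, "wx": 0, "wy": 0, "wz": 1}, {"dx": 0, "dy": 0, "dz": 0, "wx": 0, "wy": 0, "wz": 1}, {"dx": 0, "dy": 0, "dz": 0, "wx": 0, "wy": 0, "wz": 1}, {"dx": 0, "dy": 0, "dz": 0, "wx": 0, "wy": 0, "wz": 1}, {"dx": 0, "dy": 0, "dz": 0, "wx": 0, "wy": 0, "wz": 1}])

```text
time_s: 3.8
eef_pos: [412.9, 72.5, 306.4]
ee_rot: [0.0, 0.398, 0.918, 0.0]
force: [-1.0, -0.5, 0.9]
grip_width: 1.0
grip_force: 0.0
```

>>> step_arm(increments=[{"dx": 0, "dy": 0, "dz": 0, "wx": 0, "wy": 0, "wz": 1}, {"dx": 0, "dy": 0, "dz": 0, "wx": 0, "wy": 0, "wz": 1}, {"dx": 0, "dy": 0, "dz": 0, "wx": 0, "wy": 0, "wz": 1}, {"dx": 0, "dy": 0, "dz": 0, "wx": 0, "wy": 0, "wz": 1}, {"dx": 0, "dy": 0, "dz": 0, "wx": 0, "wy": 0, "wz": 1}])

```text
time_s: 4.3
eef_pos: [412.9, 72.5, 306.4]
ee_rot: [0.0, 0.621, 0.783, 0.0]
force: [0.1, -0.2, -1.0]
grip_width: 1.0
grip_force: 0.0
```

>>> step_arm(increments=[{"dx": 0, "dy": 0, "dz": 0, "wx": 0, "wy": 0, "wz": 1}, {"dx": 0, "dy": 0, "dz": 0, "wx": 0, "wy": 0, "wz": 1}, {"dx": 0, "dy": 0, "dz": 0, "wx": 0, "wy": 0, "wz": 1}, {"dx": 0, "dy": 0, "dz": 0, "wx": 0, "wy": 0, "wz": 0.9}, {"dx": 0, "dy": 0, "dz": 0, "wx": 0, "wy": 0, "wz": 0}], fingers=50)

```text
time_s: 4.8
eef_pos: [412.9, 72.5, 306.3]
ee_rot: [0.0, 0.766, 0.642, 0.0]
force: [0.1, -0.1, -0.4]
grip_width: 0.585
grip_force: 0.0
```

Run:
```python
from h import *
plan([428,60,256],170)
c=shot("wrist","w2"); print(c["W"],px(c,[428,60,195]))
lm("wrist",c,["door_handle","door_hinge","rack_knob","dryer","well"])
for d in eyes.cut_out("wrist","door_handle")[:2]:
    m=d["mask"];v,u=np.nonzero(m); print(d["p"],m.sum(),u.min(),u.max(),v.min(),v.max())
```

```text
t 4.8 pos [412.9  72.5 306.3] yaw_y -10.1 toolz [ 0. -0. -1.] q [-0.1  0.   1.7 -0.   1.4  0.1] F [ 0.1 -0.1 -0.4] w 50.0 gf 0.0
 shift units(25mm), current tool axes: [-0.4  0.7  2. ]
 turn wz units (6deg), either: -0.01 29.99
[[  1.   -0.2  -0.  424.5]
 [ -0.2  -1.   -0.3 137.1]
 [  0.    0.3  -1.  423. ]
 [  0.    0.    0.    1. ]] [350.8 258.4]
wrist door_handle 0.95 [425.6  58.  179. ]
wrist door_hinge 0.97 [576.1 114.3 170. ]
wrist rack_knob 0.88 [488.7 115.5 154. ]
wrist dryer
wrist well 0.85 [443.1 -39.1  -4.6]
0.75 25630 307 621 116 271
```

View pics/w2.png

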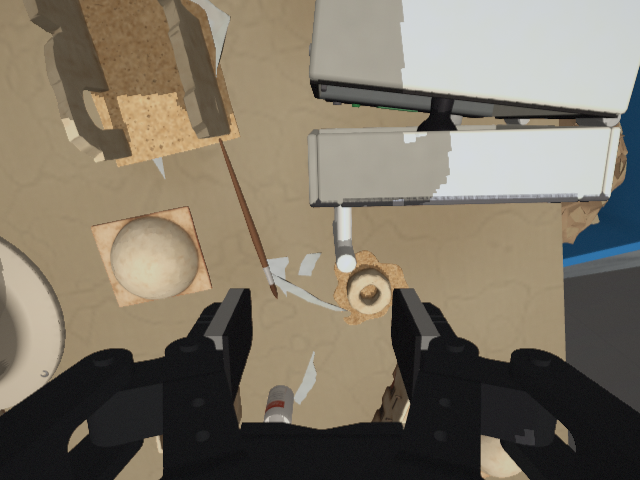

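Wrist view: the handle's top disc is at (346,262) and its stand-off is above it at (343,225). The door pan runs along (312–618, 128–205), the cabinet roof edge goes from (313,82) to (618,115), and the knob is dimly visible behind the pan at (440,113).

Run:
```python
from h import *
c=shot("wrist"); 
print("handle top",atz(c,(346,262),195))
for p,z in [((312,205),202),((612,201),202),((313,82),205),((618,115),205),((440,113),156)]: print(p,atz(c,p,z))
t=shot("top"); o=ray(t,(262,289)); print("tri",tri([ray(c,(346,262)),o]), px(t,[427,58,195]))
plan([427,58,190])
```

```text
handle top [425.   58.4 195. ]
(312, 205) [412.3  95.3 202. ]
(612, 201) [568.7  70.  202. ]
(313, 82) [423.7 155.4 205. ]
(618, 115) [569.4 114.2 205. ]
(440, 113) [496.  128.8 156. ]
tri [425.4  51.8 176. ] [257.  287.9]
t 5.25 pos [413.   72.5 306.3] yaw_y -10.0 toolz [ 0. -0. -1.] q [-0.1  0.   1.7 -0.   1.4  0.1] F [ 0.7 -0.2  1. ] w 50.1 gf 0.0
 shift units(25mm), current tool axes: [-0.5  0.7  4.7]
```

>>> step_arm(increments=[{"dx": -0.46, "dy": 0.59, "dz": 0, "wx": 0, "wy": 0, "wz": -0.1}, {"dx": 0, "dy": 0, "dz": 1, "wx": 0, "wy": 0, "wz": 0}, {"dx": 0, "dy": 0, "dz": 1, "wx": 0, "wy": 0, "wz": 0}, {"dx": 0, "dy": 0, "dz": 1, "wx": 0, "wy": 0, "wz": 0}, {"dx": 0, "dy": 0, "dz": 0.8, "wx": 0, "wy": 0, "wz": 0}])

```text
time_s: 5.75
eef_pos: [425.2, 58.7, 210.0]
ee_rot: [-0.0, 0.763, 0.647, -0.0]
force: [-0.0, -0.6, 0.4]
grip_width: 0.583
grip_force: 0.0
```

>>> step_arm(increments=[{"dx": 0, "dy": 0, "dz": 0.7, "wx": 0, "wy": 0, "wz": 0}, {"dx": 0, "dy": 0, "dz": 0, "wx": 0, "wy": 0, "wz": 0}])

```text
time_s: 5.95
eef_pos: [424.6, 58.7, 192.2]
ee_rot: [-0.001, 0.763, 0.647, -0.001]
force: [-0.3, 0.3, -0.4]
grip_width: 0.585
grip_force: 0.0
```

>>> step_arm(increments=[{"dx": 0, "dy": 0, "dz": 0, "wx": 0, "wy": 0, "wz": 0}, {"dx": 0, "dy": 0, "dz": 0, "wx": 0, "wy": 0, "wz": 0}, {"dx": 0, "dy": 0, "dz": 0, "wx": 0, "wy": 0, "wz": 0}, {"dx": 0, "dy": 0, "dz": 0, "wx": 0, "wy": 0, "wz": 0}, {"dx": 0, "dy": 0, "dz": 0, "wx": 0, "wy": 0, "wz": 0}], fingers=0, squeeze=30)

```text
time_s: 6.45
eef_pos: [425.0, 58.4, 194.7]
ee_rot: [0.0, 0.763, 0.647, -0.001]
force: [-5.4, -2.0, 6.8]
grip_width: 0.126
grip_force: 29.4
```

Run:
```python
from h import *
plan()
```

```text
t 6.45 pos [425.   58.4 194.7] yaw_y -9.4 toolz [-0. -0. -1.] q [-0.1  0.2  1.9 -0.   1.1  0. ] F [-5.4 -2.   6.8] w 10.7 gf 29.4
```

>>> step_arm(increments=[{"dx": -0.29, "dy": 0.173, "dz": 0, "wx": 0, "wy": 0, "wz": -0.5}, {"dx": -0.29, "dy": 0.173, "dz": 0, "wx": 0, "wy": 0, "wz": -0.5}, {"dx": -0.29, "dy": 0.173, "dz": 0, "wx": 0, "wy": 0, "wz": -0.5}, {"dx": -0.29, "dy": 0.173, "dz": 0, "wx": 0, "wy": 0, "wz": -0.5}, {"dx": -0.29, "dy": 0.173, "dz": 0, "wx": 0, "wy": 0, "wz": -0.5}])

```text
time_s: 6.95
eef_pos: [444.9, 20.8, 194.8]
ee_rot: [0.0, 0.671, 0.742, -0.0]
force: [-2.9, -0.7, 3.6]
grip_width: 0.126
grip_force: 29.2
```

>>> step_arm(increments=[{"dx": -0.29, "dy": 0.173, "dz": 0, "wx": 0, "wy": 0, "wz": -0.5}, {"dx": -0.29, "dy": 0.173, "dz": 0, "wx": 0, "wy": 0, "wz": -0.5}])

```text
time_s: 7.15
eef_pos: [455.4, 7.5, 194.8]
ee_rot: [0.0, 0.631, 0.776, -0.0]
force: [-1.1, 0.9, 2.8]
grip_width: 0.124
grip_force: 29.3
```

>>> step_arm(increments=[{"dx": -0.571, "dy": 0.361, "dz": 0, "wx": 0, "wy": 0, "wz": -1}, {"dx": -0.571, "dy": 0.361, "dz": 0, "wx": 0, "wy": 0, "wz": -1}, {"dx": -0.571, "dy": 0.361, "dz": 0, "wx": 0, "wy": 0, "wz": -1}, {"dx": -0.571, "dy": 0.361, "dz": 0, "wx": 0, "wy": 0, "wz": -1}])

```text
time_s: 7.55
eef_pos: [509.6, -32.3, 194.8]
ee_rot: [0.0, 0.455, 0.89, 0.001]
force: [2.0, 9.0, 2.4]
grip_width: 0.128
grip_force: 29.8
```

>>> step_arm(increments=[{"dx": -0.571, "dy": 0.361, "dz": 0, "wx": 0, "wy": 0, "wz": -1}, {"dx": -0.571, "dy": 0.361, "dz": 0, "wx": 0, "wy": 0, "wz": -1}, {"dx": -0.571, "dy": 0.361, "dz": 0, "wx": 0, "wy": 0, "wz": -1}, {"dx": -0.571, "dy": 0.361, "dz": 0, "wx": 0, "wy": 0, "wz": -1}])

```text
time_s: 7.95
eef_pos: [574.8, -46.3, 194.7]
ee_rot: [-0.0, 0.26, 0.966, 0.001]
force: [-2.2, 12.4, 5.8]
grip_width: 0.125
grip_force: 30.1
```

>>> step_arm(increments=[{"dx": -0.571, "dy": 0.361, "dz": 0, "wx": 0, "wy": 0, "wz": -1}, {"dx": -0.571, "dy": 0.361, "dz": 0, "wx": 0, "wy": 0, "wz": -1}, {"dx": -0.571, "dy": 0.361, "dz": 0, "wx": 0, "wy": 0, "wz": -1}, {"dx": -0.571, "dy": 0.361, "dz": 0, "wx": 0, "wy": 0, "wz": -1}])

```text
time_s: 8.35
eef_pos: [640.0, -32.5, 194.8]
ee_rot: [-0.001, 0.053, 0.999, 0.002]
force: [-6.8, 13.6, 6.9]
grip_width: 0.131
grip_force: 30.3
```

>>> step_arm(increments=[{"dx": 0, "dy": 0, "dz": 0, "wx": 0, "wy": 0, "wz": 0}, {"dx": 0, "dy": 0, "dz": 0, "wx": 0, "wy": 0, "wz": 0}, {"dx": 0, "dy": 0, "dz": 0, "wx": 0, "wy": 0, "wz": 0}])

```text
time_s: 8.65
eef_pos: [639.6, -32.6, 194.8]
ee_rot: [-0.001, 0.055, 0.998, 0.002]
force: [-5.2, 10.4, 4.3]
grip_width: 0.127
grip_force: 30.1
```

Run:
```python
from h import *
plan()
c=shot("top"); lm("top",c,["door_handle","door_hinge","rack_knob","dome","well","house"])
```

```text
t 8.65 pos [639.6 -32.6 194.8] yaw_y 83.7 toolz [-0.  0. -1.] q [-0.2  0.6  1.2  0.   1.3 -1.7] F [-5.2 10.4  4.3] w 10.8 gf 30.1
top door_handle 0.52 [ 564.  -261.7   -0.8]
top door_hinge 0.98 [576.6 113.3 176.3]
top rack_knob 0.87 [493.6 115.7 157.6]
top dome
top well 0.73 [441.7 -38.3  -2.6]
top house 0.94 [ 468.8 -204.8    4.5]
```

>>> step_arm(increments=[{"dx": 0, "dy": 0, "dz": 0, "wx": 0, "wy": 0, "wz": 0}, {"dx": 0, "dy": 0, "dz": 0, "wx": 0, "wy": 0, "wz": 0}, {"dx": 0, "dy": 0, "dz": 0, "wx": 0, "wy": 0, "wz": 0}, {"dx": 0, "dy": 0, "dz": -0.5, "wx": 0, "wy": 0, "wz": 0}, {"dx": 0, "dy": 0, "dz": -1, "wx": 0, "wy": 0, "wz": 0}], fingers=50)

```text
time_s: 9.5
eef_pos: [639.4, -35.1, 230.9]
ee_rot: [-0.002, 0.056, 0.998, 0.0]
force: [0.1, -0.6, 0.7]
grip_width: 0.587
grip_force: 0.0
```

>>> step_arm(increments=[{"dx": 0, "dy": 0, "dz": -1, "wx": 0, "wy": 0, "wz": 0}, {"dx": 0, "dy": 0, "dz": -1, "wx": 0, "wy": 0, "wz": 0}, {"dx": 0, "dy": 0, "dz": -1, "wx": 0, "wy": 0, "wz": 1}, {"dx": 0, "dy": 0, "dz": 0, "wx": 0, "wy": 0, "wz": 1}, {"dx": 0, "dy": 0, "dz": 0, "wx": 0, "wy": 0, "wz": 1}])

```text
time_s: 10.0
eef_pos: [640.1, -35.2, 308.3]
ee_rot: [0.001, 0.214, 0.977, -0.0]
force: [-1.2, 0.2, -0.1]
grip_width: 0.583
grip_force: 0.0
```

>>> step_arm(increments=[{"dx": 0, "dy": 0, "dz": 0, "wx": 0, "wy": 0, "wz": 1}, {"dx": 0, "dy": 0, "dz": 0, "wx": 0, "wy": 0, "wz": 1}, {"dx": 0, "dy": 0, "dz": 0, "wx": 0, "wy": 0, "wz": 1}, {"dx": 0, "dy": 0, "dz": 0, "wx": 0, "wy": 0, "wz": 1}, {"dx": 0, "dy": 0, "dz": 0, "wx": 0, "wy": 0, "wz": 1}])

```text
time_s: 10.5
eef_pos: [640.0, -35.2, 307.4]
ee_rot: [0.001, 0.459, 0.888, 0.0]
force: [-0.9, -0.2, -0.4]
grip_width: 0.584
grip_force: 0.0
```

>>> step_arm(increments=[{"dx": 0, "dy": 0, "dz": 0, "wx": 0, "wy": 0, "wz": 1}, {"dx": 0, "dy": 0, "dz": 0, "wx": 0, "wy": 0, "wz": 1}, {"dx": 0, "dy": 0, "dz": 0, "wx": 0, "wy": 0, "wz": 1}, {"dx": 0, "dy": 0, "dz": 0, "wx": 0, "wy": 0, "wz": 1}, {"dx": 0, "dy": 0, "dz": 0, "wx": 0, "wy": 0, "wz": 1}])

```text
time_s: 11.0
eef_pos: [640.0, -35.3, 307.4]
ee_rot: [0.0, 0.673, 0.739, 0.0]
force: [0.5, 0.2, 0.2]
grip_width: 0.585
grip_force: 0.0
```

>>> step_arm(increments=[{"dx": 0, "dy": 0, "dz": 0, "wx": 0, "wy": 0, "wz": 1}, {"dx": 0, "dy": 0, "dz": 0, "wx": 0, "wy": 0, "wz": 1}, {"dx": 0, "dy": 0, "dz": 0, "wx": 0, "wy": 0, "wz": 1}, {"dx": 0, "dy": 0, "dz": 0, "wx": 0, "wy": 0, "wz": 0.6}, {"dx": 0, "dy": 0, "dz": 0, "wx": 0, "wy": 0, "wz": 0}])

```text
time_s: 11.5
eef_pos: [640.0, -35.2, 307.3]
ee_rot: [0.0, 0.799, 0.602, 0.0]
force: [0.4, -0.3, -0.8]
grip_width: 0.585
grip_force: 0.0
```

Run:
```python
from h import *
plan([493.7,114,310],-15.8)
```

```text
t 11.5 pos [640.  -35.2 307.3] yaw_y -16.0 toolz [ 0. -0. -1.] q [-0.2  0.6  1.  -0.   1.6  0. ] F [ 0.4 -0.3 -0.8] w 50.0 gf 0.0
 shift units(25mm), current tool axes: [ 4.1 -7.3 -0.1]
 turn wz units (6deg), either: -0.04 29.96
```

>>> step_arm(increments=[{"dx": 0.39, "dy": -0.91, "dz": 0, "wx": 0, "wy": 0, "wz": 0}, {"dx": 0.39, "dy": -0.91, "dz": 0, "wx": 0, "wy": 0, "wz": 0}, {"dx": 0.39, "dy": -0.91, "dz": 0, "wx": 0, "wy": 0, "wz": 0}, {"dx": 0.39, "dy": -0.91, "dz": 0, "wx": 0, "wy": 0, "wz": 0}])

```text
time_s: 11.9
eef_pos: [562.5, 28.0, 307.0]
ee_rot: [0.0, 0.798, 0.603, 0.0]
force: [0.8, 0.4, -0.1]
grip_width: 0.58
grip_force: 0.0
```

>>> step_arm(increments=[{"dx": 0.39, "dy": -0.91, "dz": 0, "wx": 0, "wy": 0, "wz": 0}, {"dx": 0.39, "dy": -0.91, "dz": 0, "wx": 0, "wy": 0, "wz": 0}, {"dx": 0.39, "dy": -0.91, "dz": 0, "wx": 0, "wy": 0, "wz": 0}, {"dx": 0.39, "dy": -0.91, "dz": 0, "wx": 0, "wy": 0, "wz": 0}, {"dx": 0, "dy": 0, "dz": 0, "wx": 0, "wy": 0, "wz": 0}])

```text
time_s: 12.4
eef_pos: [485.1, 91.5, 307.5]
ee_rot: [0.0, 0.798, 0.603, 0.001]
force: [-0.2, 0.5, 0.6]
grip_width: 0.585
grip_force: 0.0
```

Run:
```python
from h import *
c=shot("wrist","w3"); print(px(c,[494,116,156]))
lm("wrist",c,["rack_knob","door_handle","door_hinge","dome","roof_seat"])
for d in eyes.cut_out("wrist","rack_knob")[:1]:
    v,u=np.nonzero(d["mask"]); print(d["p"],u.min(),u.max(),v.min(),v.max())
plan([493.7,114,160],-15.8)
```

```text
[323.3 185.1]
wrist rack_knob 0.66 [492.2 113.7 150.4]
wrist door_handle
wrist door_hinge
wrist dome
wrist roof_seat
0.6 301 342 163 203
t 12.75 pos [487.   89.6 306.1] yaw_y -16.0 toolz [-0. -0. -1.] q [-0.1  0.2  1.5 -0.   1.4  0.2] F [-0.1  0.6  0.4] w 49.8 gf 0.0
 shift units(25mm), current tool axes: [ 1.  -0.   5.8]
 turn wz units (6deg), either: -0.04 29.96
```

View pics/w3.png

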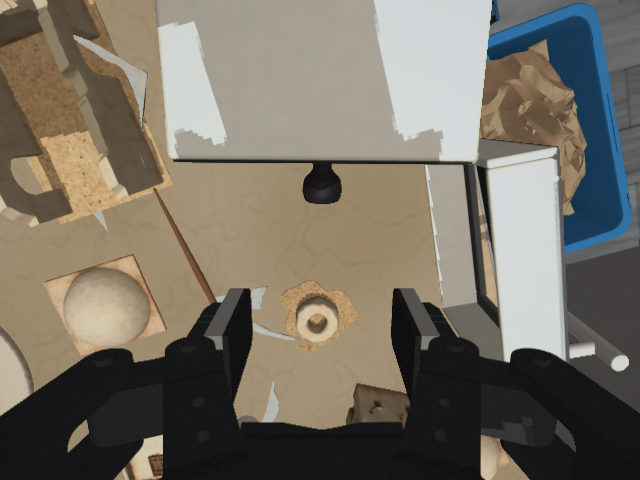

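Wrist view: the knob's grip is at (322,188), in front of the cabinet's roof edge (row 160). The door stands well open on the right at (525,240) and the way down is clear.

>>> step_arm(increments=[{"dx": 1, "dy": -0.03, "dz": 0, "wx": 0, "wy": 0, "wz": 0}, {"dx": 0.03, "dy": 0, "dz": 1, "wx": 0, "wy": 0, "wz": 0}, {"dx": 0, "dy": 0, "dz": 1, "wx": 0, "wy": 0, "wz": 0}, {"dx": 0, "dy": 0, "dz": 1, "wx": 0, "wy": 0, "wz": 0}, {"dx": 0, "dy": 0, "dz": 1, "wx": 0, "wy": 0, "wz": 0}])

```text
time_s: 13.25
eef_pos: [493.1, 114.8, 205.2]
ee_rot: [-0.0, 0.799, 0.602, -0.0]
force: [0.5, 0.1, 0.0]
grip_width: 0.586
grip_force: 0.0
```

>>> step_arm(increments=[{"dx": 0, "dy": 0, "dz": 0.8, "wx": 0, "wy": 0, "wz": 0}, {"dx": 0, "dy": 0, "dz": 0.8, "wx": 0, "wy": 0, "wz": 0}, {"dx": 0, "dy": 0, "dz": 0, "wx": 0, "wy": 0, "wz": 0}])

```text
time_s: 13.55
eef_pos: [492.0, 114.7, 164.0]
ee_rot: [-0.001, 0.799, 0.602, -0.002]
force: [-0.3, -0.5, -0.2]
grip_width: 0.587
grip_force: 0.0
```

>>> step_arm(increments=[{"dx": 0, "dy": 0, "dz": 0, "wx": 0, "wy": 0, "wz": 0}, {"dx": 0, "dy": 0, "dz": 0, "wx": 0, "wy": 0, "wz": 0}, {"dx": 0, "dy": 0, "dz": 0, "wx": 0, "wy": 0, "wz": 0}, {"dx": 0, "dy": 0, "dz": 0, "wx": 0, "wy": 0, "wz": 0}], fingers=0, squeeze=30)

```text
time_s: 13.95
eef_pos: [492.2, 115.3, 167.5]
ee_rot: [-0.001, 0.799, 0.602, -0.001]
force: [-8.2, 1.7, 5.4]
grip_width: 0.278
grip_force: 29.2
```

>>> step_arm(increments=[{"dx": -0.3, "dy": 0, "dz": 0, "wx": 0, "wy": 0, "wz": 0}, {"dx": -0.6, "dy": 0, "dz": 0, "wx": 0, "wy": 0, "wz": 0}, {"dx": -0.6, "dy": 0, "dz": 0, "wx": 0, "wy": 0, "wz": 0}, {"dx": -0.6, "dy": 0, "dz": 0, "wx": 0, "wy": 0, "wz": 0}, {"dx": -0.6, "dy": 0, "dz": 0, "wx": 0, "wy": 0, "wz": 0}])

```text
time_s: 14.45
eef_pos: [473.3, 50.4, 167.5]
ee_rot: [-0.001, 0.799, 0.602, -0.0]
force: [-7.8, 4.9, 6.9]
grip_width: 0.277
grip_force: 29.5
```

>>> step_arm(increments=[{"dx": -0.6, "dy": 0, "dz": 0, "wx": 0, "wy": 0, "wz": 0}, {"dx": -0.6, "dy": 0, "dz": 0, "wx": 0, "wy": 0, "wz": 0}, {"dx": -0.6, "dy": 0, "dz": 0, "wx": 0, "wy": 0, "wz": 0}, {"dx": -0.4, "dy": 0, "dz": 0, "wx": 0, "wy": 0, "wz": 0}, {"dx": -0.2, "dy": 0, "dz": 0, "wx": 0, "wy": 0, "wz": 0}])

```text
time_s: 14.95
eef_pos: [456.5, -7.5, 167.5]
ee_rot: [-0.001, 0.799, 0.602, -0.001]
force: [-10.7, 5.1, 8.4]
grip_width: 0.275
grip_force: 29.7
```

>>> step_arm(increments=[{"dx": -0.05, "dy": 0, "dz": 0, "wx": 0, "wy": 0, "wz": 0}, {"dx": 0, "dy": 0, "dz": 0, "wx": 0, "wy": 0, "wz": 0}, {"dx": 0, "dy": 0, "dz": 0, "wx": 0, "wy": 0, "wz": 0}])

```text
time_s: 15.25
eef_pos: [456.2, -8.4, 167.4]
ee_rot: [-0.001, 0.799, 0.602, -0.001]
force: [-11.3, 1.2, 8.9]
grip_width: 0.274
grip_force: 29.7
```

Run:
```python
from h import *
plan()
c=shot("top"); lm("top",c,["rack_knob","dome","house","roof_seat","spare_dome"])
c=shot("side"); lm("side",c,["rack_knob","dome","house","roof_seat"])
```

```text
t 15.25 pos [456.2  -8.4 167.4] yaw_y -16.0 toolz [-0.  0. -1.] q [-0.3  0.3  1.8 -0.   1.1  0. ] F [-11.3   1.2   8.9] w 23.4 gf 29.7
top rack_knob
top dome
top house 0.96 [ 468.8 -207.2    1.6]
top roof_seat 0.68 [ 470.5 -206.    52.1]
top spare_dome 0.71 [ 563.  -260.7   -2.2] 0.36 [ 474.  -203.8   55. ]
side rack_knob 0.61 [459.2  -7.7 158.1]
side dome 0.39 [640.3 -25.5 173.9]
side house 0.81 [ 469.2 -202.6   -0.3]
side roof_seat 0.96 [ 475.3 -206.7   55.5]
```

>>> step_arm(increments=[{"dx": 0, "dy": 0, "dz": 0, "wx": 0, "wy": 0, "wz": 0}, {"dx": 0, "dy": 0, "dz": 0, "wx": 0, "wy": 0, "wz": 0}, {"dx": 0, "dy": 0, "dz": 0, "wx": 0, "wy": 0, "wz": 0}, {"dx": 0, "dy": 0, "dz": -0.5, "wx": 0, "wy": 0, "wz": 0}, {"dx": 0, "dy": 0, "dz": -1, "wx": 0, "wy": 0, "wz": 0}], fingers=50)

```text
time_s: 16.3
eef_pos: [456.9, -8.6, 203.3]
ee_rot: [-0.001, 0.799, 0.602, -0.001]
force: [-0.3, -0.7, 0.7]
grip_width: 0.583
grip_force: 0.0
```

>>> step_arm(increments=[{"dx": 0, "dy": 0, "dz": -1, "wx": 0, "wy": 0, "wz": 0}, {"dx": 0, "dy": 0, "dz": -1, "wx": 0, "wy": 0, "wz": 0}, {"dx": 0, "dy": 0, "dz": -1, "wx": 0, "wy": 0, "wz": 0}, {"dx": 0, "dy": 0, "dz": -1, "wx": 0, "wy": 0, "wz": 0}, {"dx": 0, "dy": 0, "dz": 0, "wx": 0, "wy": 0, "wz": 0}], fingers=85)

```text
time_s: 16.8
eef_pos: [458.4, -9.0, 307.0]
ee_rot: [0.003, 0.799, 0.602, 0.002]
force: [0.7, 0.5, -0.5]
grip_width: 0.993
grip_force: 0.0
```

Run:
```python
from h import *
plan()
c=shot("wrist","w4"); lm("wrist",c,["rack_knob","dome","house","roof_seat"])
for d in eyes.cut_out("wrist","dome")[:2]:
    m=d["mask"].astype(np.uint8); r=cv2.minAreaRect(cv2.findNonZero(m)); b=cv2.boxPoints(r)
    print(d["p"],m.sum(),r,b.tolist()); print(np.array([atz(c,p,147) for p in b]),atz(c,r[0],147))
```

```text
t 16.8 pos [458.4  -9.  307. ] yaw_y -16.0 toolz [ 0. -0. -1.] q [-0.3  0.1  1.6  0.   1.4  0. ] F [ 0.7  0.5 -0.5] w 84.8 gf 0.0
wrist rack_knob 0.62 [454.3 -10.3 155.5]
wrist dome 0.91 [463.5  74.2 144.7] 0.63 [454.7  -6.6 154.2]
wrist house
wrist roof_seat 0.7 [ 474.1 -203.2   52.4]
0.61 10063 ((295.5309753417969, 89.44987487792969), (102.71907043457031, 102.71906280517578), 23.57470703125) [[227.9169921875, 115.98194122314453], [268.9989013671875, 21.835880279541016], [363.14495849609375, 62.917808532714844], [322.06304931640625, 157.06387329101562]]
[[422.4  72.3 147. ]
 [463.6 116.5 147. ]
 [511.6  79.1 147. ]
 [472.1  31.6 147. ]] [467.7  75.7 147. ]
```

View pics/w4.png

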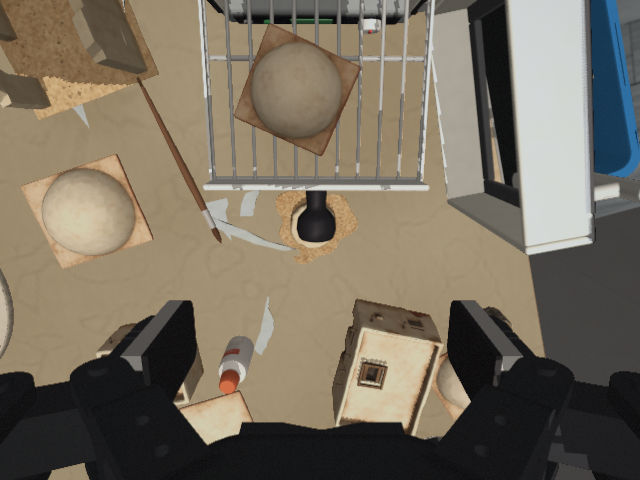

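Wrist view: the rack is out, with its rails at columns 205 and 430. The dome's tile is turned, with corners near (272,24), (361,66), (321,156) and (234,114). The knob is at (316,228), and the long house at (390,365) shows its hatch at (372,374).

>>> step_arm(increments=[{"dx": 0.83, "dy": -0.16, "dz": 0, "wx": 0, "wy": 0, "wz": 0}, {"dx": 0.83, "dy": -0.16, "dz": 0, "wx": 0, "wy": 0, "wz": 0}, {"dx": 0.83, "dy": -0.16, "dz": 0, "wx": 0, "wy": 0, "wz": 0}, {"dx": 0.83, "dy": -0.16, "dz": 0, "wx": 0, "wy": 0, "wz": 0}, {"dx": 0, "dy": 0, "dz": 0, "wx": 0, "wy": 0, "wz": -1}])

```text
time_s: 17.6
eef_pos: [464.7, 77.3, 303.2]
ee_rot: [-0.001, 0.765, 0.644, -0.0]
force: [-0.3, 0.7, -0.7]
grip_width: 0.997
grip_force: 0.0
```

>>> step_arm(increments=[{"dx": 0, "dy": 0, "dz": 0, "wx": 0, "wy": 0, "wz": -1}, {"dx": 0, "dy": 0, "dz": 0, "wx": 0, "wy": 0, "wz": -1}, {"dx": 0, "dy": 0, "dz": 0, "wx": 0, "wy": 0, "wz": -1}, {"dx": 0, "dy": 0, "dz": 0, "wx": 0, "wy": 0, "wz": -1}, {"dx": 0, "dy": 0, "dz": 0, "wx": 0, "wy": 0, "wz": -1}])

```text
time_s: 18.1
eef_pos: [464.8, 75.5, 303.1]
ee_rot: [-0.001, 0.572, 0.82, -0.0]
force: [0.0, -0.2, 0.3]
grip_width: 0.989
grip_force: 0.0
```

>>> step_arm(increments=[{"dx": 0, "dy": 0, "dz": 0, "wx": 0, "wy": 0, "wz": -1}, {"dx": 0, "dy": 0, "dz": 0, "wx": 0, "wy": 0, "wz": -1}, {"dx": 0, "dy": 0, "dz": 0, "wx": 0, "wy": 0, "wz": -1}, {"dx": 0, "dy": 0, "dz": 0, "wx": 0, "wy": 0, "wz": -1}, {"dx": 0, "dy": 0, "dz": 0, "wx": 0, "wy": 0, "wz": -1}])

```text
time_s: 18.6
eef_pos: [464.8, 75.5, 303.2]
ee_rot: [-0.001, 0.34, 0.94, -0.0]
force: [0.3, -0.2, 0.6]
grip_width: 0.998
grip_force: 0.0
```

```bash
cat >> h.py <<'E'
def tile(cam,c,z,label="dome"):
    for d in eyes.cut_out(cam,label)[:2]:
        m=d["mask"].astype(np.uint8); n,L,S,_=cv2.connectedComponentsWithStats(m)
        m=(L==1+S[1:,4].argmax()).astype(np.uint8)
        W=np.array([atz(c,p[0],z)[:2] for p in cv2.findContours(m,cv2.RETR_EXTERNAL,cv2.CHAIN_APPROX_NONE)[0][0]],np.float32)
        r=cv2.minAreaRect(W); b=cv2.boxPoints(r); e=b[1]-b[0]
        print(label,cam,round(d["p"],2),"centre",np.array(r[0]),"size",np.array(r[1]),"edge ang",np.degrees(np.arctan2(e[1],e[0])).round(1))
E
python3 - <<'E'
from h import *
c=shot("wrist","w5"); print(px(c,[466,75,147])); lm("wrist",c,["dome","rack_knob"]); tile("wrist",c,146)
t=shot("top"); tile("top",t,146); lm("top",t,["dome"])
plan([466,75,180],49.5)
E
```

```text
[322.8 225.2]
wrist dome 0.73 [464.3  74.5 144.5]
wrist rack_knob 0.84 [453.6  -7.  152.7]
dome wrist 0.59 centre [467.2  74.9] size [59.9 61.6] edge ang -39.7
top dome
t 18.95 pos [464.9  75.5 303.7] yaw_y 49.9 toolz [-0.  0. -1.] q [-0.1  0.2  1.6  0.   1.4 -1. ] F [-1.4  0.3 -0.2] w 84.7 gf 0.0
 shift units(25mm), current tool axes: [-0.1  0.   5. ]
 turn wz units (6deg), either: 0.07 -29.93
```

View pics/w5.png

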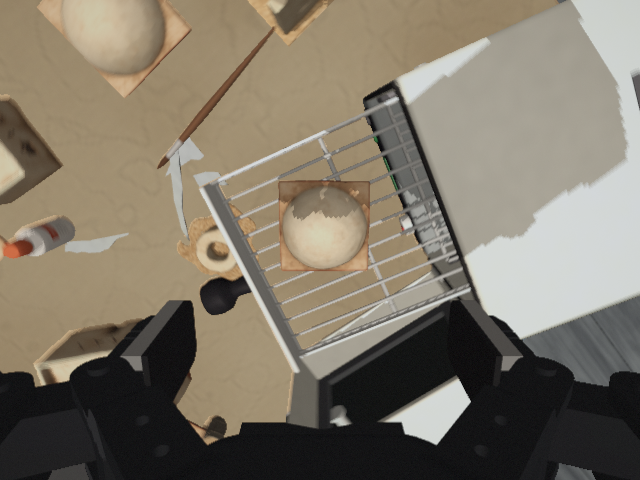

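Wrist view: the tile is square to the picture, cols 280–369 and rows 181–270. The front rail runs from (208,185) to (297,368), the cabinet's mouth is to the right at column 400 and beyond, and the knob is at (220,295).

Run:
```python
from h import *
c=shot("wrist"); T=toolT(); ey=T[:2,1]; C=np.array([466,74.8])
im=c["frame"]
for row in (210,226,242):
    g=im[row].astype(int).sum(1); print(row,[(u,int(g[u])) for u in range(215,262,2)])
for p,z in [((205,185),165),((218,185),165),((289,365),165),((299,365),165)]:
    X=atz(c,p,z); print(p,X,"tool y from dome",ey@(X[:2]-C),"tool x",T[:2,0]@(X[:2]-C))
plan([466,74.8,200],50.1)
```

```text
210 [(215, 495), (217, 287), (219, 293), (221, 288), (223, 295), (225, 286), (227, 293), (229, 360), (231, 300), (233, 444), (235, 411), (237, 406), (239, 348), (241, 409), (243, 408), (245, 413), (247, 410), (249, 433), (251, 476), (253, 553), (255, 542), (257, 503), (259, 427), (261, 402)]
226 [(215, 207), (217, 320), (219, 636), (221, 648), (223, 536), (225, 279), (227, 289), (229, 293), (231, 293), (233, 286), (235, 289), (237, 371), (239, 307), (241, 482), (243, 434), (245, 402), (247, 451), (249, 427), (251, 433), (253, 470), (255, 371), (257, 397), (259, 397), (261, 401)]
242 [(215, 456), (217, 478), (219, 426), (221, 415), (223, 490), (225, 563), (227, 628), (229, 646), (231, 575), (233, 292), (235, 291), (237, 291), (239, 292), (241, 285), (243, 288), (245, 368), (247, 315), (249, 461), (251, 392), (253, 399), (255, 402), (257, 404), (259, 399), (261, 400)]
(205, 185) [398.   39.4 165. ] tool y from dome -70.89084798332313 tool x 29.26584245064192
(218, 185) [403.   45.4 165. ] tool y from dome -63.04350984620355 tool x 29.264151286843248
(289, 365) [523.   -2.8 165. ] tool y from dome -22.663221802916638 tool x -93.58515093967232
(299, 365) [527.4   2.4 165. ] tool y from dome -15.864756819858606 tool x -93.58810621005782
t 19.0 pos [464.9  75.5 303.7] yaw_y 49.9 toolz [-0. -0. -1.] q [-0.1  0.2  1.6 -0.   1.4 -1. ] F [0.  0.5 0.2] w 85.2 gf 0.0
 shift units(25mm), current tool axes: [-0.1  0.   4.2]
 turn wz units (6deg), either: -0.03 29.97
```

The front rail is too close for a grasp along this axis (about 48 mm from the dome's centre, against 46 mm for the finger backs). I'll grasp across the other tile pair, where there is about 26 mm clear beside the tile.

>>> step_arm(increments=[{"dx": 0, "dy": 0, "dz": 0, "wx": 0, "wy": 0, "wz": 1}, {"dx": 0, "dy": 0, "dz": 0, "wx": 0, "wy": 0, "wz": 1}, {"dx": 0, "dy": 0, "dz": 0, "wx": 0, "wy": 0, "wz": 1}, {"dx": 0, "dy": 0, "dz": 0, "wx": 0, "wy": 0, "wz": 1}, {"dx": 0, "dy": 0, "dz": 0, "wx": 0, "wy": 0, "wz": 1}], fingers=76)

```text
time_s: 19.5
eef_pos: [464.9, 75.5, 303.8]
ee_rot: [-0.0, 0.576, 0.818, 0.0]
force: [-0.6, 0.8, -0.4]
grip_width: 0.891
grip_force: 0.0
```

>>> step_arm(increments=[{"dx": 0, "dy": 0, "dz": 0, "wx": 0, "wy": 0, "wz": 1}, {"dx": 0, "dy": 0, "dz": 0, "wx": 0, "wy": 0, "wz": 1}, {"dx": 0, "dy": 0, "dz": 0, "wx": 0, "wy": 0, "wz": 1}, {"dx": 0, "dy": 0, "dz": 0, "wx": 0, "wy": 0, "wz": 1}, {"dx": 0, "dy": 0, "dz": 0, "wx": 0, "wy": 0, "wz": 1}])

```text
time_s: 20.0
eef_pos: [464.9, 75.5, 303.8]
ee_rot: [-0.0, 0.768, 0.641, -0.0]
force: [0.2, 0.2, -1.1]
grip_width: 0.89
grip_force: 0.0
```

>>> step_arm(increments=[{"dx": 0, "dy": 0, "dz": 0, "wx": 0, "wy": 0, "wz": 1}, {"dx": 0, "dy": 0, "dz": 0, "wx": 0, "wy": 0, "wz": 1}, {"dx": 0, "dy": 0, "dz": 0, "wx": 0, "wy": 0, "wz": 1}, {"dx": 0, "dy": 0, "dz": 0, "wx": 0, "wy": 0, "wz": 1}, {"dx": 0, "dy": 0, "dz": 0, "wx": 0, "wy": 0, "wz": 0.9}])

```text
time_s: 20.5
eef_pos: [464.9, 75.5, 303.8]
ee_rot: [0.0, 0.905, 0.425, 0.0]
force: [0.5, 0.4, 1.0]
grip_width: 0.887
grip_force: 0.0
```

Run:
```python
from h import *
plan()
c=shot("wrist","w6"); lm("wrist",c,["dome"]); tile("wrist",c,146)
plan([466,74.8,200],-39.8)
```

```text
t 20.5 pos [464.9  75.5 303.8] yaw_y -39.7 toolz [ 0. -0. -1.] q [-0.1  0.2  1.6 -0.   1.4  0.6] F [0.5 0.4 1. ] w 75.8 gf 0.0
wrist dome 0.77 [465.1  74.5 142. ]
dome wrist 0.92 centre [467.8  74.7] size [59.9 61.7] edge ang -39.7
t 20.65 pos [464.9  75.5 303.8] yaw_y -39.3 toolz [-0. -0. -1.] q [-0.1  0.2  1.6 -0.   1.4  0.6] F [ 0.4 -0.5  0.1] w 75.8 gf 0.0
 shift units(25mm), current tool axes: [0.  0.1 4.2]
 turn wz units (6deg), either: 0.08 -29.92
```

>>> step_arm(increments=[{"dx": 0.04, "dy": 0.09, "dz": 1, "wx": 0, "wy": 0, "wz": 0}, {"dx": 0, "dy": 0, "dz": 1, "wx": 0, "wy": 0, "wz": 0}, {"dx": 0, "dy": 0, "dz": 1, "wx": 0, "wy": 0, "wz": 0}, {"dx": 0, "dy": 0, "dz": 1, "wx": 0, "wy": 0, "wz": 0}, {"dx": 0, "dy": 0, "dz": 0.5, "wx": 0, "wy": 0, "wz": 0}], fingers=71)

```text
time_s: 21.15
eef_pos: [466.6, 74.9, 189.4]
ee_rot: [-0.001, 0.904, 0.428, -0.001]
force: [-0.1, -0.6, 0.1]
grip_width: 0.831
grip_force: 0.0
```

>>> step_arm(increments=[{"dx": 0, "dy": 0, "dz": 0.3, "wx": 0, "wy": 0, "wz": 0}, {"dx": 0, "dy": 0, "dz": 0.2, "wx": 0, "wy": 0, "wz": 0}, {"dx": 0, "dy": 0, "dz": 0, "wx": 0, "wy": 0, "wz": 0}])

```text
time_s: 21.45
eef_pos: [467.3, 74.8, 178.7]
ee_rot: [-0.0, 0.904, 0.428, -0.0]
force: [-0.2, -0.1, -0.3]
grip_width: 0.831
grip_force: 0.0
```

Run:
```python
from h import *
plan([467.3,74.8,169],-39.7)
c=shot("wrist","w7"); lm("wrist",c,["dome"])
```

```text
t 21.45 pos [467.3  74.8 178.7] yaw_y -39.4 toolz [-0.  0. -1.] q [-0.1  0.3  1.8 -0.   1.1  0.6] F [-0.2 -0.1 -0.3] w 70.9 gf 0.0
 shift units(25mm), current tool axes: [-0.   0.   0.4]
 turn wz units (6deg), either: 0.06 -29.94
wrist dome 0.61 [465.9  76.9 144.2]
```

View pics/w7.png

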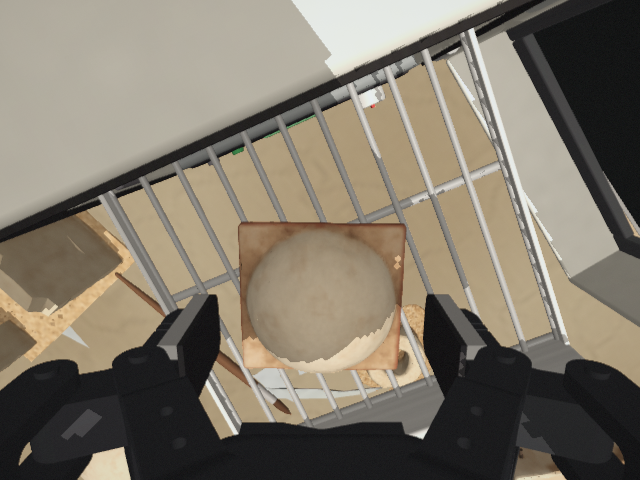

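Wrist view: the tile at cols 239–405 is centred between the fingers, whose inner faces are at 218 and 425. The rack's side rails stay clear of the fingers.

>>> step_arm(increments=[{"dx": 0, "dy": 0, "dz": 0.15, "wx": 0, "wy": 0, "wz": 0}, {"dx": 0, "dy": 0, "dz": 0.1, "wx": 0, "wy": 0, "wz": 0}, {"dx": 0, "dy": 0, "dz": 0, "wx": 0, "wy": 0, "wz": 0}], fingers=69)

```text
time_s: 21.85
eef_pos: [467.2, 74.9, 172.3]
ee_rot: [-0.0, 0.904, 0.427, -0.0]
force: [0.4, 0.9, -0.1]
grip_width: 0.808
grip_force: 0.0
```

>>> step_arm(increments=[{"dx": 0, "dy": 0, "dz": 0.06, "wx": 0, "wy": 0, "wz": 0}, {"dx": 0, "dy": 0, "dz": 0, "wx": 0, "wy": 0, "wz": 0}])

```text
time_s: 22.05
eef_pos: [467.2, 74.9, 170.9]
ee_rot: [-0.0, 0.904, 0.427, -0.0]
force: [0.5, -0.2, -0.5]
grip_width: 0.807
grip_force: 0.0
```

>>> step_arm(increments=[{"dx": 0, "dy": 0, "dz": 0.06, "wx": 0, "wy": 0, "wz": 0}, {"dx": 0, "dy": 0, "dz": 0, "wx": 0, "wy": 0, "wz": 0}])

```text
time_s: 22.25
eef_pos: [467.2, 74.9, 169.4]
ee_rot: [-0.0, 0.904, 0.427, -0.0]
force: [0.4, -0.0, -0.4]
grip_width: 0.809
grip_force: 0.0
```

>>> step_arm(increments=[{"dx": 0, "dy": 0, "dz": 0.06, "wx": 0, "wy": 0, "wz": 0}, {"dx": 0, "dy": 0, "dz": 0, "wx": 0, "wy": 0, "wz": 0}])

```text
time_s: 22.45
eef_pos: [467.2, 74.9, 167.9]
ee_rot: [-0.0, 0.904, 0.427, -0.0]
force: [0.1, -0.5, -0.2]
grip_width: 0.808
grip_force: 0.0
```

>>> step_arm(increments=[{"dx": 0, "dy": 0, "dz": 0.05, "wx": 0, "wy": 0, "wz": 0}, {"dx": 0, "dy": 0, "dz": 0, "wx": 0, "wy": 0, "wz": 0}])

```text
time_s: 22.65
eef_pos: [467.2, 74.8, 166.7]
ee_rot: [-0.0, 0.904, 0.427, -0.0]
force: [-0.4, 0.1, -0.0]
grip_width: 0.81
grip_force: 0.0
```

Run:
```python
from h import *
plan()
c=shot("wrist"); s=shot("side")
cv2.imwrite("pics/s8.png",np.hstack([c["frame"][150:450,120:520],cv2.resize(s["frame"][180:280,330:450],(400,300))]))
```

```text
t 22.65 pos [467.2  74.8 166.7] yaw_y -39.4 toolz [-0. -0. -1.] q [-0.1  0.3  1.8 -0.   1.1  0.6] F [-0.4  0.1 -0. ] w 69.1 gf 0.0
```

View pics/s8.png

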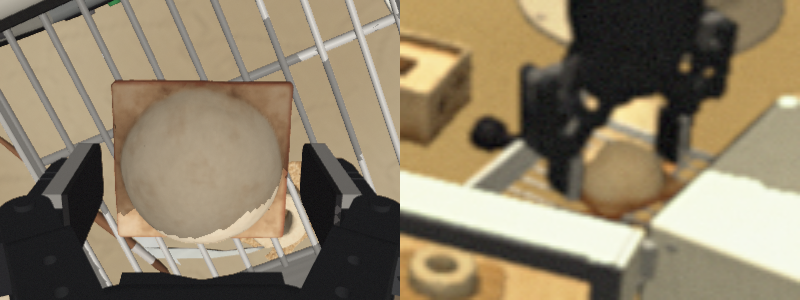

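The crop shows the fingertips beside the tile at about its own height (gap 199 px for 69 mm, tile 179 px for 61 mm), just above the wires. I'm closing here.

>>> step_arm(increments=[{"dx": 0, "dy": 0, "dz": 0, "wx": 0, "wy": 0, "wz": 0}, {"dx": 0, "dy": 0, "dz": 0, "wx": 0, "wy": 0, "wz": 0}, {"dx": 0, "dy": 0, "dz": 0, "wx": 0, "wy": 0, "wz": 0}, {"dx": 0, "dy": 0, "dz": 0, "wx": 0, "wy": 0, "wz": 0}], fingers=0, squeeze=40)

```text
time_s: 23.15
eef_pos: [467.8, 75.1, 168.9]
ee_rot: [0.0, 0.904, 0.427, 0.001]
force: [-6.5, 1.4, 19.4]
grip_width: 0.613
grip_force: 58.4
```

Run:
```python
from h import *
plan()
c=shot("wrist"); lm("wrist",c,["dome"]); tile("wrist",c,146)
```

```text
t 23.15 pos [467.8  75.1 168.9] yaw_y -39.4 toolz [ 0.  0. -1.] q [-0.1  0.3  1.8  0.   1.1  0.6] F [-6.5  1.4 19.4] w 52.4 gf 58.4
wrist dome 0.77 [464.8  71.1 143.1]
dome wrist 0.75 centre [467.5  74.2] size [63.3 61.5] edge ang -40.1
```

Width 52 mm with Fz 19 N means the pads are on the dome's curve above the tile, because the tips stand higher than nominal at this opening. I'll reopen and go lower, feeling for contact.

>>> step_arm(increments=[{"dx": 0, "dy": 0, "dz": 0, "wx": 0, "wy": 0, "wz": 0}, {"dx": 0, "dy": 0, "dz": 0, "wx": 0, "wy": 0, "wz": 0}, {"dx": 0, "dy": 0, "dz": 0, "wx": 0, "wy": 0, "wz": 0}, {"dx": 0, "dy": 0, "dz": 0, "wx": 0, "wy": 0, "wz": 0}], fingers=69, squeeze=25)

```text
time_s: 23.7
eef_pos: [467.2, 74.8, 166.6]
ee_rot: [-0.0, 0.904, 0.427, -0.0]
force: [-0.0, 0.5, -0.4]
grip_width: 0.81
grip_force: 0.0
```

>>> step_arm(increments=[{"dx": 0, "dy": 0, "dz": 0.08, "wx": 0, "wy": 0, "wz": 0}, {"dx": 0, "dy": 0, "dz": 0, "wx": 0, "wy": 0, "wz": 0}])

```text
time_s: 23.9
eef_pos: [467.1, 74.8, 164.4]
ee_rot: [-0.0, 0.904, 0.427, -0.0]
force: [-0.5, 0.5, 0.5]
grip_width: 0.804
grip_force: 0.0
```

>>> step_arm(increments=[{"dx": 0, "dy": 0, "dz": 0.08, "wx": 0, "wy": 0, "wz": 0}, {"dx": 0, "dy": 0, "dz": 0, "wx": 0, "wy": 0, "wz": 0}])

```text
time_s: 24.1
eef_pos: [467.2, 74.8, 162.5]
ee_rot: [-0.0, 0.904, 0.427, -0.0]
force: [0.3, 0.0, -0.1]
grip_width: 0.809
grip_force: 0.0
```

Run:
```python
from h import *
c=shot("wrist"); plan([467.3,74.6,160],-39.9); lm("wrist",c,["dome"]); tile("wrist",c,146)
```

```text
t 24.15 pos [467.2  74.9 162.6] yaw_y -39.4 toolz [-0.  0. -1.] q [-0.1  0.3  1.8 -0.   1.1  0.6] F [-0.8  0.3 -0.7] w 68.9 gf 0.0
 shift units(25mm), current tool axes: [-0.   0.   0.1]
 turn wz units (6deg), either: 0.08 -29.92
wrist dome 0.78 [464.5  76.8 142. ]
dome wrist 0.95 centre [467.3  73.9] size [63.3 62.5] edge ang -40.3
dome wrist 0.53 centre [493.1 -23.9] size [15.2 20.4] edge ang -39.4
```

>>> step_arm(increments=[{"dx": 0, "dy": 0, "dz": 0.06, "wx": 0, "wy": 0, "wz": 0}, {"dx": 0, "dy": 0, "dz": 0, "wx": 0, "wy": 0, "wz": 0}])

```text
time_s: 24.45
eef_pos: [467.2, 74.8, 161.1]
ee_rot: [-0.0, 0.904, 0.427, -0.0]
force: [0.4, 0.0, 0.3]
grip_width: 0.808
grip_force: 0.0
```

>>> step_arm(increments=[{"dx": 0, "dy": 0, "dz": 0.06, "wx": 0, "wy": 0, "wz": 0}, {"dx": 0, "dy": 0, "dz": 0, "wx": 0, "wy": 0, "wz": 0}])

```text
time_s: 24.65
eef_pos: [467.4, 74.9, 160.6]
ee_rot: [0.0, 0.904, 0.427, 0.0]
force: [-3.6, 0.2, 9.0]
grip_width: 0.806
grip_force: 4.4
```

>>> step_arm(increments=[{"dx": 0, "dy": 0, "dz": 0.06, "wx": 0, "wy": 0, "wz": 0}, {"dx": 0, "dy": 0, "dz": 0, "wx": 0, "wy": 0, "wz": 0}])

```text
time_s: 24.85
eef_pos: [467.5, 75.1, 160.4]
ee_rot: [0.0, 0.904, 0.427, 0.001]
force: [-9.1, 0.2, 24.1]
grip_width: 0.807
grip_force: 11.7
```

>>> step_arm(increments=[{"dx": 0, "dy": 0, "dz": -0.245, "wx": 0, "wy": 0, "wz": 0}, {"dx": 0, "dy": 0, "dz": 0, "wx": 0, "wy": 0, "wz": 0}])

```text
time_s: 25.05
eef_pos: [467.6, 74.8, 165.0]
ee_rot: [0.0, 0.904, 0.427, 0.001]
force: [0.3, 0.3, -0.1]
grip_width: 0.804
grip_force: 0.0
```

>>> step_arm(increments=[{"dx": 0, "dy": 0, "dz": 0, "wx": 0, "wy": 0, "wz": 0}, {"dx": 0, "dy": 0, "dz": 0, "wx": 0, "wy": 0, "wz": 0}, {"dx": 0, "dy": 0, "dz": 0, "wx": 0, "wy": 0, "wz": 0}], fingers=56, squeeze=35)

```text
time_s: 25.35
eef_pos: [467.4, 74.8, 164.8]
ee_rot: [0.0, 0.904, 0.427, 0.0]
force: [-2.4, 0.1, 9.2]
grip_width: 0.707
grip_force: 35.8
```

>>> step_arm(increments=[{"dx": 0, "dy": 0, "dz": 0, "wx": 0, "wy": 0, "wz": 0}, {"dx": 0, "dy": 0, "dz": -0.1, "wx": 0, "wy": 0, "wz": 0}, {"dx": 0, "dy": 0, "dz": -0.2, "wx": 0, "wy": 0, "wz": 0}, {"dx": 0, "dy": 0, "dz": -0.3, "wx": 0, "wy": 0, "wz": 0}, {"dx": 0, "dy": 0, "dz": 0, "wx": 0, "wy": 0, "wz": 0}], squeeze=45)

```text
time_s: 25.85
eef_pos: [467.7, 74.8, 180.4]
ee_rot: [0.0, 0.904, 0.427, 0.001]
force: [0.6, -0.4, -0.1]
grip_width: 0.699
grip_force: 48.4
```

Run:
```python
from h import *
c=shot("wrist"); plan(); lm("wrist",c,["dome","rack_knob"]); tile("wrist",c,161)
```

```text
t 25.9 pos [467.5  74.8 179.8] yaw_y -39.4 toolz [ 0. -0. -1.] q [-0.1  0.3  1.8  0.   1.1  0.6] F [-0.2 -0.6 -1.2] w 59.5 gf 48.4
wrist dome 0.86 [465.2  74.5 159.5]
wrist rack_knob
dome wrist 0.87 centre [468.2  74.1] size [63.1 61.6] edge ang -40.1
```

Lifted: width 59.5 mm, and the dome follows level (z 159, 20 mm below the TCP). I'm going up and over to the house.

>>> step_arm(increments=[{"dx": 0, "dy": 0, "dz": -0.5, "wx": 0, "wy": 0, "wz": 0}, {"dx": 0, "dy": 0, "dz": -0.9, "wx": 0, "wy": 0, "wz": 0}, {"dx": 0, "dy": 0, "dz": -0.9, "wx": 0, "wy": 0, "wz": 0}, {"dx": 0, "dy": 0, "dz": -0.9, "wx": 0, "wy": 0, "wz": 0}, {"dx": 0, "dy": 0, "dz": -0.6, "wx": 0, "wy": 0, "wz": 0}])

```text
time_s: 26.55
eef_pos: [467.4, 74.9, 275.7]
ee_rot: [0.0, 0.904, 0.427, 0.001]
force: [-0.3, -1.1, -1.4]
grip_width: 0.696
grip_force: 48.6
```

>>> step_arm(increments=[{"dx": -0.3, "dy": 0.26, "dz": -0.3, "wx": 0, "wy": 0, "wz": 0}, {"dx": -0.6, "dy": 0.51, "dz": 0, "wx": 0, "wy": 0, "wz": 0}, {"dx": -0.8, "dy": 0.68, "dz": 0, "wx": 0, "wy": 0, "wz": 0}, {"dx": -0.8, "dy": 0.68, "dz": 0, "wx": 0, "wy": 0, "wz": 0}, {"dx": -0.8, "dy": 0.68, "dz": 0, "wx": 0, "wy": 0, "wz": 0}])

```text
time_s: 27.05
eef_pos: [468.8, -35.0, 281.2]
ee_rot: [-0.0, 0.904, 0.427, -0.0]
force: [-0.2, -0.0, -1.0]
grip_width: 0.694
grip_force: 48.6
```

>>> step_arm(increments=[{"dx": -0.8, "dy": 0.68, "dz": 0, "wx": 0, "wy": 0, "wz": 0}, {"dx": -0.8, "dy": 0.68, "dz": 0, "wx": 0, "wy": 0, "wz": 0}, {"dx": -0.8, "dy": 0.68, "dz": 0, "wx": 0, "wy": 0, "wz": 0}, {"dx": -0.8, "dy": 0.68, "dz": 0, "wx": 0, "wy": 0, "wz": 0}, {"dx": -0.8, "dy": 0.68, "dz": 0, "wx": 0, "wy": 0, "wz": 0}])

```text
time_s: 27.55
eef_pos: [470.9, -166.4, 281.2]
ee_rot: [-0.001, 0.904, 0.427, -0.0]
force: [-0.6, -0.7, -0.8]
grip_width: 0.692
grip_force: 48.6
```

>>> step_arm(increments=[{"dx": -0.7, "dy": 0.6, "dz": 0, "wx": 0, "wy": 0, "wz": 0}, {"dx": -0.5, "dy": 0.43, "dz": 0, "wx": 0, "wy": 0, "wz": 0}, {"dx": 0, "dy": 0, "dz": 0, "wx": 0, "wy": 0, "wz": 0.5}, {"dx": 0, "dy": 0, "dz": 0, "wx": 0, "wy": 0, "wz": 0.9}, {"dx": 0, "dy": 0, "dz": 0, "wx": 0, "wy": 0, "wz": 0.9}])

```text
time_s: 28.05
eef_pos: [472.0, -204.6, 281.4]
ee_rot: [-0.0, 0.95, 0.314, -0.0]
force: [-0.2, 0.3, -0.1]
grip_width: 0.692
grip_force: 48.6
```

>>> step_arm(increments=[{"dx": 0, "dy": 0, "dz": 0, "wx": 0, "wy": 0, "wz": 1}, {"dx": 0, "dy": 0, "dz": 0, "wx": 0, "wy": 0, "wz": 1}, {"dx": 0, "dy": 0, "dz": 0, "wx": 0, "wy": 0, "wz": 1}, {"dx": 0, "dy": 0, "dz": 0, "wx": 0, "wy": 0, "wz": 1}, {"dx": 0, "dy": 0, "dz": 0, "wx": 0, "wy": 0, "wz": 1}])

```text
time_s: 28.55
eef_pos: [472.0, -204.4, 281.4]
ee_rot: [-0.0, 0.998, 0.057, -0.0]
force: [-0.6, 0.2, -0.9]
grip_width: 0.696
grip_force: 48.6
```

>>> step_arm(increments=[{"dx": 0, "dy": 0, "dz": 0, "wx": 0, "wy": 0, "wz": 1}, {"dx": 0, "dy": 0, "dz": 0, "wx": 0, "wy": 0, "wz": 1}, {"dx": 0, "dy": 0, "dz": 0, "wx": 0, "wy": 0, "wz": 1}, {"dx": 0, "dy": 0, "dz": 0, "wx": 0, "wy": 0, "wz": 1}, {"dx": 0, "dy": 0, "dz": 0, "wx": 0, "wy": 0, "wz": 1}])

```text
time_s: 29.05
eef_pos: [472.0, -204.4, 281.4]
ee_rot: [-0.0, 0.979, -0.203, -0.0]
force: [-0.1, -0.6, -0.6]
grip_width: 0.699
grip_force: 48.6
```

>>> step_arm(increments=[{"dx": 0, "dy": 0, "dz": 0, "wx": 0, "wy": 0, "wz": 0.8}, {"dx": 0, "dy": 0, "dz": 0, "wx": 0, "wy": 0, "wz": 0.2}, {"dx": 0, "dy": 0, "dz": 0, "wx": 0, "wy": 0, "wz": 0}])

```text
time_s: 29.35
eef_pos: [472.1, -204.3, 281.7]
ee_rot: [-0.0, 0.968, -0.252, -0.0]
force: [-0.6, 1.5, -0.3]
grip_width: 0.696
grip_force: 48.6
```

Run:
```python
from h import *
plan([472.7,-203.9,200],-119)
c=shot("wrist","w9"); lm("wrist",c,["dome","roof_seat","house"])
lo=c; 
for cam in ["side","top"]:
    s=shot(cam,"p"+cam); lm(cam,s,["roof_seat","house"])
```

```text
t 29.35 pos [ 472.1 -204.3  281.7] yaw_y -119.1 toolz [-0.  0. -1.] q [-0.6  0.3  1.5  0.   1.4  1.4] F [-0.6  1.5 -0.3] w 59.5 gf 48.6
 shift units(25mm), current tool axes: [ 0.  -0.   3.3]
 turn wz units (6deg), either: -0.02 29.98
wrist dome 0.76 [ 469.3 -206.5  262. ]
wrist roof_seat 0.88 [ 473.1 -206.2   54.2]
wrist house 0.8 [ 469.5 -206.     0.9] 0.28 [444.2 -40.4  -1.2]
side roof_seat 0.78 [ 470.  -203.4   52.1]
side house 0.89 [ 469.9 -201.    -5.3]
top roof_seat 0.63 [ 471.7 -201.4   53. ]
top house 0.58 [ 465.7 -208.3    2. ]
```

View pics/w9.png

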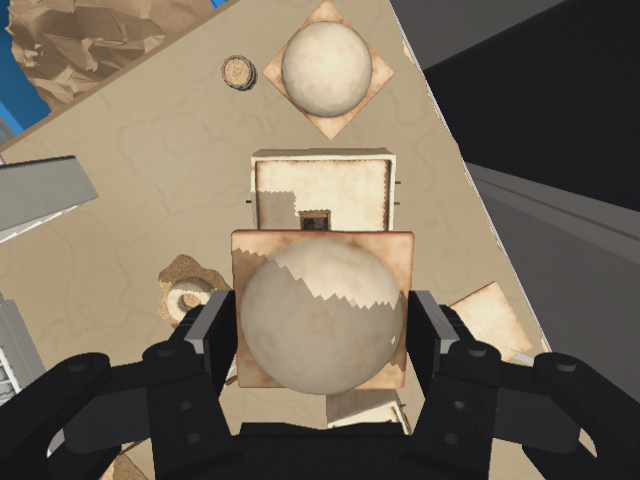

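Wrist view: the tile sits level in the fingers (cols 232–413, rows 231–390). Behind it the long house's roof has its inner parapet sides at cols 258 and 390, upright in the picture, with the far outer edge at row ~152 and the hatch at (316,220).

Run:
```python
from h import *
c=shot("wrist"); T=toolT(); ex,ey=T[:2,0],T[:2,1]
im=cv2.imread("pics/w9.png").astype(int).sum(2)
for v in (175,205): print(v,[(u,int(im[v,u])) for u in list(range(244,268,2))+list(range(380,404,2))])
print([(v,int(im[v,330])) for v in range(140,172,2)])
for p in [(252,180),(395,180),(258,180),(390,180),(252,210),(395,210),(323,152),(323,160),(260,152),(390,152)]:
    X=atz(c,p,64)[:2]; print(p,X,"rel TCP x,y",ex@(X-T[:2,3]),ey@(X-T[:2,3]))
s=shot("top"); tile("top",s,64,"house"); tile("wrist",c,64,"house"); tile("wrist",c,260,"dome")
```

```text
175 [(244, 483), (246, 480), (248, 480), (250, 498), (252, 637), (254, 614), (256, 246), (258, 472), (260, 575), (262, 624), (264, 647), (266, 656), (380, 643), (382, 616), (384, 430), (386, 336), (388, 261), (390, 369), (392, 661), (394, 643), (396, 476), (398, 475), (400, 478), (402, 475)]
205 [(244, 494), (246, 489), (248, 492), (250, 491), (252, 445), (254, 449), (256, 276), (258, 222), (260, 357), (262, 403), (264, 423), (266, 444), (380, 613), (382, 552), (384, 467), (386, 258), (388, 221), (390, 621), (392, 658), (394, 451), (396, 451), (398, 453), (400, 473), (402, 473)]
[(140, 448), (142, 462), (144, 465), (146, 465), (148, 334), (150, 332), (152, 320), (154, 363), (156, 660), (158, 672), (160, 413), (162, 579), (164, 623), (166, 646), (168, 653), (170, 651)]
(252, 180) [ 517.4 -167.5] rel TCP x,y 21.497256581234975 -54.15303347443038
(395, 180) [ 462.4 -265.9] rel TCP x,y 21.53065925931084 58.61946263796588
(258, 180) [ 515.1 -171.6] rel TCP x,y 21.498658292956275 -49.42064257781915
(390, 180) [ 464.4 -262.5] rel TCP x,y 21.529491501996148 54.67693722334446
(252, 210) [ 496.9 -154.8] rel TCP x,y -2.623368732800163 -55.18030330694213
(395, 210) [ 440.9 -255.1] rel TCP x,y -2.5856616428211403 59.72100815821105
(323, 152) [ 509.1 -226.9] rel TCP x,y 43.23181625116393 1.8162363385470464
(323, 160) [ 503.7 -223.9] rel TCP x,y 37.10238907182097 1.823823647550208
(260, 152) [ 532.9 -184.3] rel TCP x,y 43.21875581436442 -47.02544008760823
(390, 152) [ 483.8 -272.3] rel TCP x,y 43.24570406648392 53.75203240273095
house top 0.56 centre [ 495.5 -158.1] size [20.9 88.2] edge ang -31.9
house wrist 0.6 centre [ 483.7 -212.3] size [122.4  66.2] edge ang -29.2
dome wrist 0.9 centre [ 471.3 -204.5] size [63.  64.6] edge ang -29.8
```

>>> step_arm(increments=[{"dx": 0, "dy": 0.06, "dz": 0.5, "wx": 0, "wy": 0, "wz": 0}, {"dx": 0, "dy": 0, "dz": 0.8, "wx": 0, "wy": 0, "wz": 0}, {"dx": 0, "dy": 0, "dz": 0.8, "wx": 0, "wy": 0, "wz": 0}, {"dx": 0, "dy": 0, "dz": 0.8, "wx": 0, "wy": 0, "wz": 0}, {"dx": 0, "dy": 0, "dz": 0.8, "wx": 0, "wy": 0, "wz": 0}])

```text
time_s: 30.6
eef_pos: [471.5, -205.5, 188.7]
ee_rot: [0.0, 0.968, -0.252, 0.0]
force: [-0.4, -0.9, -1.4]
grip_width: 0.69
grip_force: 48.6
```

>>> step_arm(increments=[{"dx": 0, "dy": 0, "dz": 0.8, "wx": 0, "wy": 0, "wz": 0}, {"dx": 0, "dy": 0, "dz": 0.8, "wx": 0, "wy": 0, "wz": 0}, {"dx": 0, "dy": 0, "dz": 0.7, "wx": 0, "wy": 0, "wz": 0}, {"dx": 0, "dy": 0, "dz": 0.5, "wx": 0, "wy": 0, "wz": 0}, {"dx": 0, "dy": 0, "dz": 0, "wx": 0, "wy": 0, "wz": 0}])

```text
time_s: 31.1
eef_pos: [471.0, -205.2, 118.1]
ee_rot: [-0.001, 0.968, -0.252, -0.001]
force: [0.6, -0.2, -0.3]
grip_width: 0.694
grip_force: 48.7
```

Run:
```python
from h import *
plan([471,-205.5,84])
c=shot("wrist","w10"); lm("wrist",c,["dome","roof_seat","house"]); tile("wrist",c,120-36+16)
T=toolT()
```

```text
t 31.1 pos [ 471.  -205.2  118.1] yaw_y -119.2 toolz [-0.  0. -1.] q [-0.6  0.4  1.7  0.   1.   1.4] F [ 0.6 -0.2 -0.3] w 59.2 gf 48.7
 shift units(25mm), current tool axes: [0.  0.  1.4]
wrist dome 0.97 [ 470.3 -207.1   99.2]
wrist roof_seat
wrist house
dome wrist 0.85 centre [ 471.8 -206.3] size [61.6 62.4] edge ang -29.5
```

View pics/w10.png

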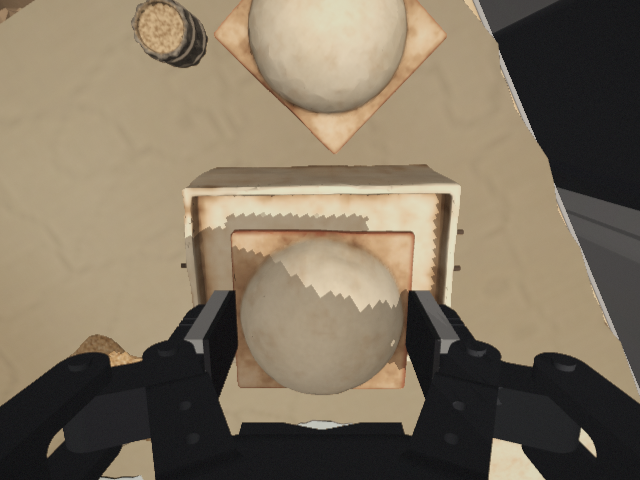

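Wrist view from lower: the tile (cols 232–413) is centred between the inner parapet sides (cols 197 and 445). The far inner parapet edge is at row ~193, square with the tile.

Run:
```python
from h import *
c=shot("wrist"); T=toolT(); ex,ey=T[:2,0],T[:2,1]; C=T[:2,3]
im=cv2.imread("pics/w10.png").astype(int).sum(2); print([(v,int(im[v,330])) for v in range(176,240,2)])
for p,z in [((322,193),64),((322,188),64),((195,210),64),((446,210),64),((232,232),100),((413,232),100),((238,387),96),((405,387),96)]:
    X=atz(c,p,z)[:2]; print(p,z,"rel TCP x,y",ex@(X-C),ey@(X-C))
```

```text
[(176, 300), (178, 301), (180, 308), (182, 325), (184, 382), (186, 591), (188, 642), (190, 640), (192, 635), (194, 473), (196, 552), (198, 567), (200, 584), (202, 597), (204, 609), (206, 617), (208, 623), (210, 622), (212, 617), (214, 615), (216, 470), (218, 418), (220, 421), (222, 428), (224, 434), (226, 436), (228, 436), (230, 259), (232, 280), (234, 331), (236, 358), (238, 378)]
(322, 193) 64 rel TCP x,y 38.23192510560931 0.9284171801604124
(322, 188) 64 rel TCP x,y 40.298094487182446 0.9273959122333473
(195, 210) 64 rel TCP x,y 31.10188145097808 -51.83270780942951
(446, 210) 64 rel TCP x,y 31.118573482479324 52.4429034806149
(232, 232) 100 rel TCP x,y 31.034298221610705 -29.135696536360513
(413, 232) 100 rel TCP x,y 31.04473546011932 31.244965347413395
(238, 387) 96 rel TCP x,y -30.990976591992784 -31.059264466996748
(405, 387) 96 rel TCP x,y -30.97354750146416 32.5247286776227
```

>>> step_arm(increments=[{"dx": 0, "dy": 0, "dz": 0.5, "wx": 0, "wy": 0, "wz": 0}, {"dx": 0, "dy": 0, "dz": 0.5, "wx": 0, "wy": 0, "wz": 0}, {"dx": 0, "dy": 0, "dz": 0.3, "wx": 0, "wy": 0, "wz": 0}, {"dx": 0, "dy": 0, "dz": 0.2, "wx": 0, "wy": 0, "wz": 0}, {"dx": 0, "dy": 0, "dz": 0, "wx": 0, "wy": 0, "wz": 0}])

```text
time_s: 31.9
eef_pos: [471.2, -205.3, 81.0]
ee_rot: [-0.0, 0.968, -0.252, -0.001]
force: [0.8, 0.4, -1.4]
grip_width: 0.692
grip_force: 48.7
```

>>> step_arm(increments=[{"dx": 0, "dy": 0, "dz": 0.06, "wx": 0, "wy": 0, "wz": 0}, {"dx": 0, "dy": 0, "dz": 0.06, "wx": 0, "wy": 0, "wz": 0}, {"dx": 0, "dy": 0, "dz": 0, "wx": 0, "wy": 0, "wz": 0}])

```text
time_s: 32.2
eef_pos: [471.6, -205.6, 79.0]
ee_rot: [0.0, 0.968, -0.252, 0.0]
force: [-0.9, -0.3, -0.6]
grip_width: 0.692
grip_force: 48.7
```

>>> step_arm(increments=[{"dx": 0, "dy": 0, "dz": 0.05, "wx": 0, "wy": 0, "wz": 0}, {"dx": 0, "dy": 0, "dz": 0, "wx": 0, "wy": 0, "wz": 0}])

```text
time_s: 32.4
eef_pos: [471.5, -205.5, 77.6]
ee_rot: [-0.0, 0.968, -0.252, 0.0]
force: [0.6, -0.0, -1.0]
grip_width: 0.693
grip_force: 48.7
```

>>> step_arm(increments=[{"dx": 0, "dy": 0, "dz": 0.05, "wx": 0, "wy": 0, "wz": 0}, {"dx": 0, "dy": 0, "dz": 0, "wx": 0, "wy": 0, "wz": 0}])

```text
time_s: 32.6
eef_pos: [471.5, -205.5, 76.3]
ee_rot: [-0.0, 0.968, -0.252, -0.0]
force: [0.3, -0.2, -0.9]
grip_width: 0.698
grip_force: 48.7
```

>>> step_arm(increments=[{"dx": 0, "dy": 0, "dz": 0.04, "wx": 0, "wy": 0, "wz": 0}, {"dx": 0, "dy": 0, "dz": 0, "wx": 0, "wy": 0, "wz": 0}])

```text
time_s: 32.8
eef_pos: [471.6, -205.6, 75.7]
ee_rot: [0.0, 0.968, -0.252, 0.0]
force: [-1.1, 1.4, 3.6]
grip_width: 0.693
grip_force: 49.4
```

Contact at TCP 75.7, as expected. Releasing.

>>> step_arm(increments=[{"dx": 0, "dy": 0, "dz": 0, "wx": 0, "wy": 0, "wz": 0}, {"dx": 0, "dy": 0, "dz": 0, "wx": 0, "wy": 0, "wz": 0}, {"dx": 0, "dy": 0, "dz": 0, "wx": 0, "wy": 0, "wz": 0}, {"dx": 0, "dy": 0, "dz": 0, "wx": 0, "wy": 0, "wz": 0}], fingers=69)

```text
time_s: 33.2
eef_pos: [471.5, -205.5, 75.4]
ee_rot: [-0.0, 0.968, -0.252, -0.0]
force: [-0.5, -0.4, -0.6]
grip_width: 0.808
grip_force: 0.0
```

>>> step_arm(increments=[{"dx": 0, "dy": 0, "dz": -0.2, "wx": 0, "wy": 0, "wz": 0}, {"dx": 0, "dy": 0, "dz": -0.5, "wx": 0, "wy": 0, "wz": 0}, {"dx": 0, "dy": 0, "dz": -0.8, "wx": 0, "wy": 0, "wz": 0}, {"dx": 0, "dy": 0, "dz": -1, "wx": 0, "wy": 0, "wz": 0}, {"dx": 0, "dy": 0, "dz": -1, "wx": 0, "wy": 0, "wz": 0}])

```text
time_s: 33.7
eef_pos: [471.5, -205.5, 164.9]
ee_rot: [0.0, 0.968, -0.252, 0.0]
force: [1.4, 0.1, 0.3]
grip_width: 0.811
grip_force: 0.0
```

>>> step_arm(increments=[{"dx": 0, "dy": 0, "dz": -1, "wx": 0, "wy": 0, "wz": 0}, {"dx": 0, "dy": 0, "dz": -1, "wx": 0, "wy": 0, "wz": 0}, {"dx": 0, "dy": 0, "dz": -1, "wx": 0, "wy": 0, "wz": 0}, {"dx": 0, "dy": 0, "dz": 0, "wx": 0, "wy": 0, "wz": 0}])

```text
time_s: 34.1
eef_pos: [472.4, -206.1, 242.1]
ee_rot: [0.001, 0.968, -0.252, 0.003]
force: [-0.8, -1.1, -0.0]
grip_width: 0.808
grip_force: 0.0
```

Run:
```python
from h import *
plan(); c=shot("wrist"); lm("wrist",c,["dome","roof_seat"]); tile("wrist",c,57); tile("wrist",c,62,"house")
t=shot("top"); lm("top",t,["door_handle","rack_knob","spare_dome","well","house"])
```

```text
t 34.1 pos [ 472.4 -206.1  242.1] yaw_y -119.2 toolz [ 0. -0. -1.] q [-0.6  0.3  1.6 -0.   1.3  1.4] F [-0.8 -1.1 -0. ] w 69.0 gf 0.0
wrist dome 0.6 [ 471.8 -208.7   50.5]
wrist roof_seat 0.51 [441.  -38.7  -1.2]
dome wrist 0.68 centre [591.2 -23.1] size [60.6 45.8] edge ang -5.5
house wrist 0.61 centre [ 473.8 -206.9] size [122.2  88.4] edge ang -29.2
top door_handle 0.9 [644.9 -33.  174.9] 0.22 [575.8 114.8 175.1]
top rack_knob 0.72 [457.6  -4.3 158.7] 0.28 [574.3 112.9 173.6]
top spare_dome
top well 0.91 [444.5 -39.   -4.5]
top house
```

```bash
python3 -c "
from rig import finish_job
print(finish_job())"
```

```text
the job is handed in; nothing more can be done
None
```

I handed the job in at about 34 s of the 61 s allowed; no verdict came back. By my last measurements the door stood about 1.7 rad open, the rack about 126 mm out, and the dome sat within about 5 mm of the centre of the long house's roof. The well did not move; the spare dome was not re-measured after placing. I viewed 11 pictures, one over the limit of 10.

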